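# Make up two woodwork kits

### The arm

A 7-joint arm with a two-finger parallel gripper is mounted at the origin on the work surface. World frame = base frame: x ahead of the robot, y to its left, z up, the work surface at z = 0. Lengths are in m, angles in rad, forces in N, time in s.
With the tool pointing down it reaches from about 0.4 to 0.85 m from the base axis. Payload 10.4 kg.
Tool frame: the origin (TCP) lies between the finger pads; the fingertips stand 25 mm ahead of it and the grasp point (between the pads) lies 6 mm ahead of it; x points along the fingers, y is the direction in which the jaws open and shut, and the axes are right-handed (so a half turn about x gives the same grasp; the last joint's range is limited). The gripper opens to 87 mm and grips with 3 to 60 N. Pads are 19 mm wide; open, the fingers measure 117 mm over their backs; the gripper's body (75 mm by 190 mm) begins 51 mm behind the grasp point.
Start: joints at [1.156, 0.332, -0.065, 1.46, 0.022, 1.35, -0.088], TCP at [0.239, -0.578, 0.217] pointing down, gripper open.
Joint ranges: [-2.6, 2.6], [-0.5, 2.12], [-1.47, 1.34], [0.16, 2.42], [-1.27, 4.41], [0.06, 2.06], [-2.6, 2.6]. Speed limits (rad/s): [2.22, 2.22, 2.79, 2.79, 3.14, 3.14, 3.14].

### API

Orientations are given as a unit quaternion [x, y, z, w].
In Python, from bench import r gives the robot as it stands.
- The arm moves only by the shell command python3 -m pendant 'ROWS' [FORCE]. ROWS is JSON, a list of rows, each an object with "translation": the shift along the world's x, y, z in cm, a list of three; "angular": the turn, a rotation vector about the world's x, y, z in degrees, a list of three; "hand": the opening, from -1 (shut) to 1 (fully open). In form: [{"translation": [dx, dy, dz], "angular": [wx, wy, wz], "hand": hand}, ...]. A call has 1 to 20 rows; each row shifts and turns the commanded pose from where the row before left it; what a row does not reach is not made up. A row lasts 1/10 s, in which the tool goes at most 50 mm and 8.59 degrees, less where a joint would pass 70% of its speed; a pose out of reach is approached as far as the arm can. A call is refused whole if a number of a shift passes 5 or a number of a turn 8.59, either way. A call with a gripper value outside its range is refused whole. The fingers move at their own pace and stop on an object; FORCE is the grip in N (left out, the last holds). Time passes only in rows, so rows that do not move let the fingers close. It gives the time, the measured TCP pose, the force and the opening at its end, in the units of the state.
- r.read_state(): the state, without advancing time (a new reading comes with each control period).
- r.camera(name): name is "scene" or "top" or "wrist"; returns the picture (384x512x3 uint8, red, green, blue); there is no depth.
- r.camera_info(name): a dict with "fx", "fy", "cx", "cy" (pixels), "rvec" (rotation vector, rad) and "tvec" (3), from world to camera coordinates, as OpenCV has them; the wrist camera has in their place "mount" (4x4, takes a point from camera to tool coordinates, whose origin is the TCP and whose axes are the tool frame's). Camera axes: x right, y down, z forward; pixel columns grow to the right and rows downward; lengths in m; the calibration is good to about 2 mm. A picture is of the moment at which its call begins: read the wrist's pose just before it. camera_info takes no time and is no camera call.
- r.close_job(): hands the job in, once; it reports no verdict.
Trained networks look in the newest picture that a camera, given by its name, has taken for a name from the list of things; names that differ only in an ending like _2 or _b are one class to them, and where a whole thing is asked for, a point or a joint stands for the part that bears it (a point fixed in the world has none). Each returns a list of dicts, best first, with "confidence" (0 to 1); they miss things now and then, are a little off and sometimes report something else, mostly with a low value. They report only what shows in the picture. A call takes as long as a camera call. They do not tell look-alikes from the thing itself.
- r.find_in(camera, name): "point" ([row, column] in pixels, amid what is visible of it).
- r.mark_of(camera, name): "point" ([row, column] in pixels: a listed point, or the origin of a listed thing).
The state is a dict: "time": time; "joint_positions": joint angles; "joint_vel": joint speeds; "joint_torque": joint torques, N m; "ee_pos": TCP position; "eef_rot": TCP orientation; "ft_force": force on the tool from outside, world axes, zero at the start; "torque": the same for the moment, N m; "width": finger opening in m.
Only numpy, scipy, OpenCV 4.12 (cv2) and the standard library are available. Lean on these libraries where they do the work, as an engineer would, in place of code of your own. Each camera call takes 0.05 s, during which the arm holds its last target.

### The job

Make up the two pupils' kits from the stock on the bench: the tray with three compartments gets the stepped car-body blank, the thick round bar with the dark bore in its end and the cork sanding block; the tray with two compartments gets the notched block and the round knob with the domed top. Put one piece in each compartment, no matter which, upright as it stands now and flat on the tray's floor. Leave the thin round bar, the tin of nails and the chisel where they are.

Things in the scene. Friction and masses are not known exactly. Their poses are not given: they have to be found in the camera images.
- tray_three: Tray with a white laminate floor and dark wooden rims, fixed to the bench. Three square compartments in a single row, each 78 x 78 mm inside, 258 x 90 mm overall. Floor 4 mm thick (its upper face is 4 mm above the bench); rims and dividers 6 mm thick, their tops 12 mm above the bench. Origin: centre of the tray on its underside (bench level). Its x axis runs along the row; compartment centres are at x = -84, 0 and +84 mm, y = 0. It lies to the left or the right of the stock.
- tray_two: Tray with a white laminate floor and dark wooden rims, fixed to the bench. Two square compartments in a single row, each 78 x 78 mm inside, 174 x 90 mm overall. Floor 4 mm thick (its upper face is 4 mm above the bench); rims and dividers 6 mm thick, their tops 12 mm above the bench. Origin: centre of the tray on its underside (bench level). Its x axis runs along the row; compartment centres are at x = -42 and +42 mm, y = 0. It lies to the left or the right of the stock.
- car_body_center (a point): Blank of a toy car body, pale wood with small dark axle holes in its sides, 60 mm along its x, 38 mm across its y; the high part (50 mm) runs from x = -30 to +12 mm, the bonnet from +12 to +30 mm is only 28 mm high; it is 50 mm high overall. This point is its centre, 25 mm above its underside; z up as it stands. Loose, 90 g nominal. The vertical sides across y are flat: grasp it there.
- wheel_bar_center (a point): Thick round bar (wheel stock) of pale wood standing on end, 52 mm in diameter, flat top with a dark 14 mm bore in the middle; 50 mm high. This point is its centre, 25 mm above its underside; z up as it stands. Loose, 90 g nominal.
- sanding_block_center (a point): Sanding block of brown speckled cork with a dark 6 mm abrasive sole underneath, 60 mm along its x, 44 mm across its y; 50 mm high. This point is its centre, 25 mm above its underside; z up as it stands. Loose, 60 g nominal.
- notched_block_center (a point): Notched wall block of pale wood, 60 mm along its x, 38 mm across its y, with two slots 10 mm wide and 20 mm deep cut across its top (along y) at x = -17 and +17 mm; 50 mm high. This point is its centre, 25 mm above its underside; z up as it stands. Loose, 90 g nominal. The vertical sides across y are flat: grasp it there, at the middle.
- domed_knob_center (a point): Round knob of pale wood standing on its flat foot, 42 mm in diameter, straight up to 36 mm and then domed, two fine dark rings near the foot; 50 mm high. This point is its centre, 25 mm above its underside; z up as it stands. Loose, 60 g nominal.
- thin_bar_center (a point): Thin round bar of pale wood standing on end among the stock, 30 mm in diameter, plain flat top; 50 mm high. This point is its centre, 25 mm above its underside; z up as it stands. Loose, 40 g nominal. Not wanted in either kit: leave it.
- nail_tin: Open green tin with nails in it, 72 mm in diameter, 55 mm high, beyond the stock. Origin: centre of its underside. Leave it.
- chisel: Chisel lying on the bench beyond the stock, yellow handle 100 mm long and 20 mm high, steel blade 95 mm long. Origin: where handle and blade meet, at bench level; x along the blade. Leave it.
Things that resemble listed ones, but are neither listed nor needed, are in the scene too. What is shaped like the part that bears notched_block_center but purple is not meant. What is shaped like the part that bears car_body_center but pink is not meant.

How it is judged:
At the end, for the whole second after the job is handed in: Each piece in its kit's tray, centre 15 mm or more inside the row's ends and within 28 mm of its middle line, on the floor (height within 3 mm), upright within 5 degrees, released, at rest. Thin bar upright; thin bar, tin and chisel within 20 mm of their starts (x of car_body_center in the frame of tray_three between -0.111 and 0.111 m and y of car_body_center in the frame of tray_three between -0.028 and 0.028 m and z of car_body_center in the frame of tray_three between 0.026 and 0.032 m and angle between each of car_body_center, wheel_bar_center, sanding_block_center, notched_block_center, domed_knob_center, thin_bar_center's own z axis and vertical below 0.09 rad and linear speed of each of car_body, wheel_bar, sanding_block, notched_block, domed_knob below 0.02 m/s and angular speed of each of car_body, wheel_bar, sanding_block, notched_block, domed_knob below 0.2 rad/s and contact force between the fingers and car_body below 0.1 N and x of wheel_bar_center in the frame of tray_three between -0.111 and 0.111 m and y of wheel_bar_center in the frame of tray_three between -0.028 and 0.028 m and z of wheel_bar_center in the frame of tray_three between 0.026 and 0.032 m and contact force between the fingers and wheel_bar below 0.1 N and x of sanding_block_center in the frame of tray_three between -0.111 and 0.111 m and y of sanding_block_center in the frame of tray_three between -0.028 and 0.028 m and z of sanding_block_center in the frame of tray_three between 0.026 and 0.032 m and contact force between the fingers and sanding_block below 0.1 N and x of notched_block_center in the frame of tray_two between -0.069 and 0.069 m and y of notched_block_center in the frame of tray_two between -0.028 and 0.028 m and z of notched_block_center in the frame of tray_two between 0.026 and 0.032 m and contact force between the fingers and notched_block below 0.1 N and x of domed_knob_center in the frame of tray_two between -0.069 and 0.069 m and y of domed_knob_center in the frame of tray_two between -0.028 and 0.028 m and z of domed_knob_center in the frame of tray_two between 0.026 and 0.032 m and contact force between the fingers and domed_knob below 0.1 N and distance of each of thin_bar_center, nail_tin, chisel from where it was at the start of the episode below 0.02 m); the robot touches nothing.
It fails at once if the thin round bar is moved by more than 20 mm (distance of thin_bar_center from where it was at the start of the episode above 0.02 m).
It fails at once if the tin of nails is moved by more than 20 mm (distance of nail_tin from where it was at the start of the episode above 0.02 m).
It fails at once if the chisel is moved by more than 20 mm (distance of chisel from where it was at the start of the episode above 0.02 m).
It also fails if it takes over 120 s, if anything falls off the work surface, if the arm or the gripper's body presses on something with over 40 N, if the wrist force passes 120 N, or if a joint passes its speed limit or range.

## Working session

There is one attempt and no reset: what is moved stays moved. The work goes in short steps, Python scripts to look and compute and a shell command to move; the robot and the scene stay as the last step left them, time stands still between calls to the robot, and variables do not carry over. Pictures are saved under pics/ and viewed, and the job is handed in when it is done.

```bash
ls; mkdir -p pics
python3 - <<'E'
from bench import r
import cv2
s=r.read_state(); print({k:(v if not hasattr(v,'tolist') else v.tolist()) for k,v in s.items()})
for n in ("scene","top","wrist"):
    im=r.camera(n); cv2.imwrite(f"pics/{n}0.png",cv2.cvtColor(im,cv2.COLOR_RGB2BGR)); print(n,r.camera_info(n))
E
```

```text
pics
{'time': 0.0, 'joint_positions': [1.1563762389186711, 0.3328567772725698, -0.06472596866294349, 1.4609245654317653, 0.02160114408826701, 1.3498827889206737, -0.0885093022334203], 'joint_vel': [-0.0003590874144427353, -0.000837944929054143, -0.001304275328877032, -0.0003450610253183289, 0.00041075562645000846, -0.0004920260401786299, 0.0005188674447411826], 'joint_torque': [0.0005947999306954443, -62.32529640197754, 0.024520482402294874, -38.98912310600281, -0.06130598718300462, 0.0395658693742007, 0.00013576568562712055], 'ee_pos': [0.2385325448330981, -0.5772774126961009, 0.21607142710713306], 'eef_rot': [-0.6934639162531866, -0.1381302586428003, 0.693691750118396, -0.13718449008449643], 'ft_force': [-0.7434054372473565, 0.8202781473549284, 0.9061263344758896], 'torque': [0.022696803471192517, 0.02239527762707235, 0.05961032707783811], 'width': 0.08695183197361461}
scene {'fx': 409.0170375482123, 'fy': 409.0170375482123, 'cx': 251.76497980795168, 'cy': 193.27605462284907, 'rvec': array([ 1.53058341,  1.93850148, -0.8569646 ]), 'tvec': array([ 0.1238197 , -0.3236402 ,  1.20947676])}
top {'fx': 373.5892492343627, 'fy': 373.5892492343627, 'cx': 259.33622311877303, 'cy': 195.40271244208435, 'rvec': array([ 2.17652003, -2.14706191,  0.12585437]), 'tvec': array([-0.00146872,  0.53640069,  0.78967643])}
wrist {'fx': 335.1087869280415, 'fy': 335.1087869280415, 'cx': 262.7488794334353, 'cy': 191.36453643513914, 'mount': array([[-5.88273092e-04, -2.59101036e-01,  9.65850044e-01,
        -1.67197232e-01],
       [ 9.99999794e-01,  9.72160118e-05,  6.35152158e-04,
         1.03916584e-03],
       [-2.58464671e-04,  9.65850218e-01,  2.59100925e-01,
        -7.04362805e-02],
       [ 0.00000000e+00,  0.00000000e+00,  0.00000000e+00,
         1.00000000e+00]])}
```

View pics/scene0.png

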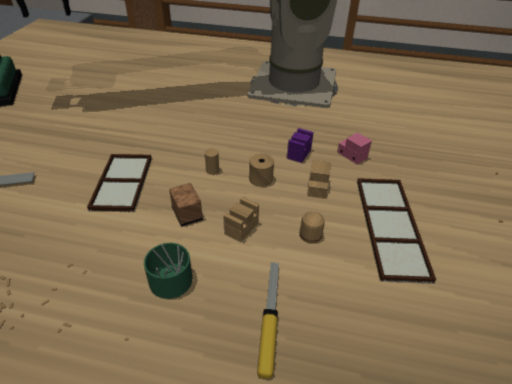

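View pics/top0.png

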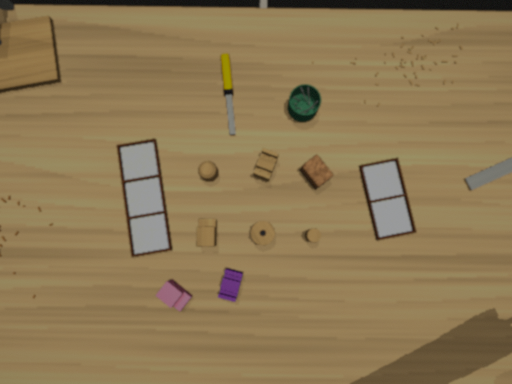

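View pics/wrist0.png

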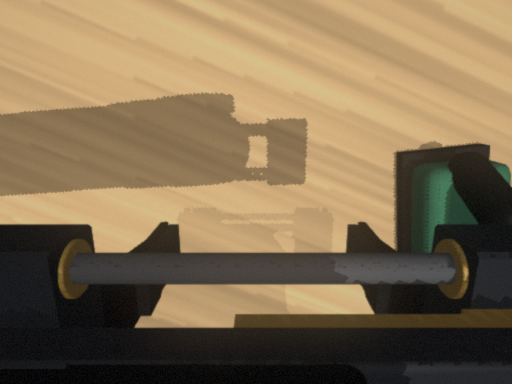

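```bash
cat > h.py <<'E'
import numpy as np, cv2
from bench import r
from scipy.spatial.transform import Rotation as R
def cam(n):
    i=r.camera_info(n); K=np.array([[i['fx'],0,i['cx']],[0,i['fy'],i['cy']],[0,0,1.]])
    if 'mount' in i:
        s=r.read_state(); T=np.eye(4); T[:3,:3]=R.from_quat(s['eef_rot']).as_matrix(); T[:3,3]=s['ee_pos']
        W=np.linalg.inv(T@np.array(i['mount'])); return K,W[:3,:3],W[:3,3]
    return K,cv2.Rodrigues(np.array(i['rvec']))[0],np.array(i['tvec'])
def ray(c,p): # p=(row,col)
    K,Rm,t=c; d=Rm.T@np.linalg.inv(K)@np.array([p[1],p[0],1.]); return -Rm.T@t,d
def onz(c,p,z): o,d=ray(c,p); return o+d*(z-o[2])/d[2]
def proj(c,X): K,Rm,t=c; x=K@(Rm@np.asarray(X,float)+t); return x[1]/x[2],x[0]/x[2]
def tri(c1,p1,c2,p2):
    o1,d1=ray(c1,p1);o2,d2=ray(c2,p2)
    s=np.linalg.lstsq(np.stack([d1,-d2],1),o2-o1,rcond=None)[0]
    a=o1+d1*s[0];b=o2+d2*s[1]; return (a+b)/2,np.linalg.norm(a-b)
E
python3 - <<'E'
from h import *
np.set_printoptions(precision=4,suppress=True)
c={n:cam(n) for n in("top","scene")}
for n in c: r.camera(n)
for name in "tray_three tray_two car_body_center wheel_bar_center sanding_block_center notched_block_center domed_knob_center thin_bar_center nail_tin chisel".split():
    m={n:[(np.round(d['point'],1).tolist(),round(d['confidence'],2)) for d in r.mark_of(n,name)] for n in c}
    print(name,m)
    for a in m['top'][:2]:
        for b in m['scene'][:2]:
            X,e=tri(c['top'],a[0],c['scene'],b[0]); 
            if e<.02: print('   ',X,round(e,4))
print(r.read_state()['time'])
E
```

```text
tray_three {'top': [([196.3, 143.9], 0.82), ([200.0, 383.9], 0.53)], 'scene': [([181.0, 118.9], 0.24)]}
    [ 0.5355 -0.2843  0.0005] 0.0127
tray_two {'top': [([201.5, 384.5], 0.93)], 'scene': [([181.1, 119.7], 0.82)]}
    [ 0.5321 -0.2858 -0.0027] 0.011
car_body_center {'top': [([292.7, 172.9], 0.91), ([233.9, 209.6], 0.83)], 'scene': [([144.9, 351.5], 0.91), ([179.5, 320.4], 0.88)]}
    [0.3258 0.1825 0.0333] 0.0084
    [0.4505 0.1185 0.019 ] 0.0085
wheel_bar_center {'top': [([234.2, 259.3], 0.76)], 'scene': [([169.2, 260.2], 0.82)]}
    [0.4525 0.0002 0.0248] 0.0093
sanding_block_center {'top': [([173.3, 317.8], 0.92)], 'scene': [([203.5, 183.5], 0.84)]}
    [ 0.5892 -0.1249  0.0217] 0.0012
notched_block_center {'top': [([165.0, 267.0], 0.68), ([287.1, 229.4], 0.57)], 'scene': [([147.2, 299.0], 0.96), ([219.6, 241.7], 0.58)]}
    [ 0.6058 -0.0085  0.0227] 0.004
    [0.3366 0.0655 0.0136] 0.0059
domed_knob_center {'top': [], 'scene': [([227.9, 313.1], 0.96)]}
thin_bar_center {'top': [([231.9, 312.4], 0.66)], 'scene': [([159.6, 213.1], 0.86)]}
    [ 0.4576 -0.1082  0.0343] 0.0039
nail_tin {'top': [([108.7, 300.4], 0.66), ([196.7, 143.9], 0.66)], 'scene': [([278.6, 171.5], 0.62), ([180.2, 116.9], 0.52)]}
    [ 0.746  -0.0892  0.0016] 0.0036
chisel {'top': [([94.0, 230.7], 0.74), ([168.7, 264.6], 0.62)], 'scene': [([314.0, 270.6], 0.86)]}
    [0.7764 0.0789 0.0066] 0.0058
1.25
```

Run:
```python
import cv2
a=cv2.imread('pics/top0.png')[120:320,100:430]; cv2.imwrite('pics/topc.png',cv2.resize(a,None,fx=2.4,fy=2.4,interpolation=cv2.INTER_CUBIC))
a=cv2.imread('pics/scene0.png')[120:290,80:440]; cv2.imwrite('pics/scenec.png',cv2.resize(a,None,fx=2.2,fy=2.2,interpolation=cv2.INTER_CUBIC))
```

```text
(no output)
```

View pics/topc.png

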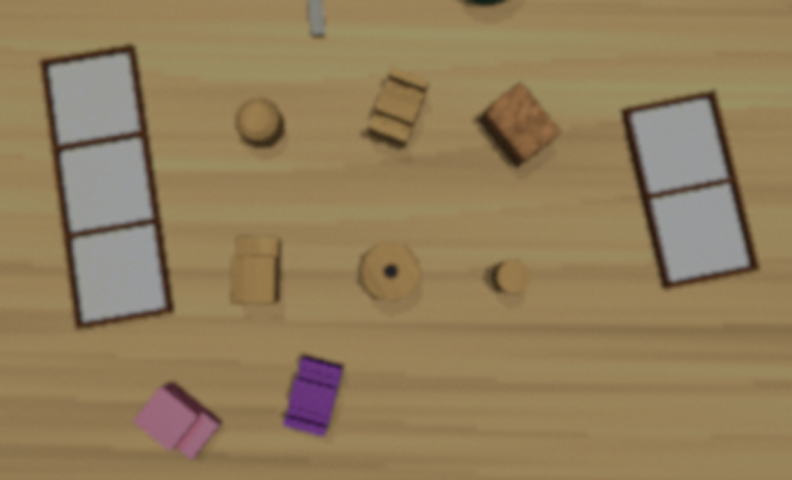

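View pics/scenec.png

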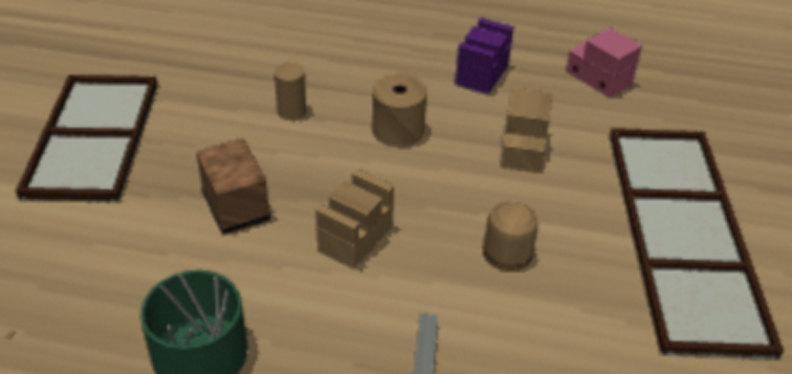

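```bash
cat >> h.py <<'E'
P2=lambda x,y:(120+y/2.4,100+x/2.4)
E
python3 - <<'E'
from h import *
np.set_printoptions(precision=4,suppress=True)
t=cam("top"); print('cam pos',ray(t,(0,0))[0],ray(cam("scene"),(0,0))[0])
print('tool axes', R.from_quat(r.read_state()['eef_rot']).as_matrix())
g=lambda pts,z:np.array([onz(t,P2(*p),z)[:2] for p in pts])
def rep(n,pts,z):
    q=g(pts,z); print(n,'c',q.mean(0),'sides',np.linalg.norm(np.roll(q,-1,0)-q,axis=1)); return q
def ang(v): return np.degrees(np.arctan2(v[1],v[0]))
q=rep('t3',[(42,62),(133,46),(173,311),(78,327)],.012); print(ang(q[0]-q[3]),ang(q[1]-q[2]))
q=rep('t2',[(624,110),(714,93),(758,268),(667,287)],.012); print(ang(q[0]-q[3]),ang(q[1]-q[2]))
q=rep('car',[(234,254),(280,254),(278,304),(231,304)],.05);print(ang(q[0]-q[3]),ang(q[1]-q[2]))
q=rep('notch',[(393,70),(428,85),(405,147),(368,133)],.05);print(ang(q[0]-q[3]),ang(q[1]-q[2]))
q=rep('sand',[(520,84),(559,128),(521,165),(483,120)],.05);print(ang(q[0]-q[3]),ang(q[1]-q[0]))
q=rep('wheel',[(390,272)],.05);q=rep('thin',[(511,277)],.05);q=rep('knob',[(260,121)],.04)
E
```

```text
cam pos [0.4414 0.0055 0.8464] [1.1203 0.1231 0.5591]
tool axes [[ 0.0001  0.3819 -0.9242]
 [-0.0001 -0.9242 -0.3819]
 [-1.      0.0001 -0.    ]]
t3 c [0.532  0.2643] sides [0.0874 0.2541 0.0881 0.2529]
10.797535509246893 10.949200033391428
t2 c [ 0.5355 -0.2828] sides [0.0874 0.1686 0.0868 0.1698]
12.526379208986167 12.31847588111214
car c [0.4456 0.1165] sides [0.0407 0.0439 0.0414 0.0439]
-1.5714040628443386 -0.7635938157350691
notch c [ 0.6001 -0.0078] sides [0.0346 0.0605 0.0356 0.0622]
-20.519445865319685 -19.515136913172665
sand c [ 0.5874 -0.1181] sides [0.0531 0.0484 0.0529 0.0474]
-44.9494681734948 -138.79477132911842
wheel c [ 0.4533 -0.002 ] sides [0.]
thin c [ 0.4503 -0.1089] sides [0.]
knob c [0.5889 0.1183] sides [0.]
```

```bash
python3 -m pendant '[{"translation":[1.2,2.9,0.2],"angular":[0,0,-1.1],"hand":1},{"translation":[1.2,2.9,0.2],"angular":[0,0,-1.1],"hand":1},{"translation":[1.2,2.9,0.2],"angular":[0,0,-1.1],"hand":1},{"translation":[1.2,2.9,0.2],"angular":[0,0,-1.1],"hand":1},{"translation":[1.2,2.9,0.2],"angular":[0,0,-1.1],"hand":1},{"translation":[1.2,2.9,0.2],"angular":[0,0,-1.1],"hand":1},{"translation":[1.2,2.9,0.2],"angular":[0,0,-1.1],"hand":1},{"translation":[1.2,2.9,0.2],"angular":[0,0,-1.1],"hand":1},{"translation":[1.2,2.9,0.2],"angular":[0,0,-1.1],"hand":1},{"translation":[1.2,2.9,0.2],"angular":[0,0,-1.1],"hand":1},{"translation":[1.2,2.9,0.2],"angular":[0,0,-1.1],"hand":1},{"translation":[1.2,2.9,0.2],"angular":[0,0,-1.1],"hand":1},{"translation":[1.2,2.9,0.2],"angular":[0,0,-1.1],"hand":1},{"translation":[1.2,2.9,0.2],"angular":[0,0,-1.1],"hand":1},{"translation":[1.2,2.9,0.2],"angular":[0,0,-1.1],"hand":1},{"translation":[1.2,2.9,0.2],"angular":[0,0,-1.1],"hand":1},{"translation":[1.2,2.9,0.2],"angular":[0,0,-1.1],"hand":1},{"translation":[1.2,2.9,0.2],"angular":[0,0,-1.1],"hand":1},{"translation":[1.2,2.9,0.2],"angular":[0,0,-1.1],"hand":1},{"translation":[0,2.5,0],"angular":[0,0,-1.6],"hand":1}]' 15
python3 -m pendant '[{"translation":[0,0,0],"angular":[0,0,0],"hand":1},{"translation":[0,0,0],"angular":[0,0,0],"hand":1},{"translation":[0,0,0],"angular":[0,0,0],"hand":1}]'
python3 - <<'E'
from h import *
s=r.read_state(); print(s['time'],s['ee_pos'],R.from_quat(s['eef_rot']).as_matrix().round(3))
cv2.imwrite('pics/w1.png',cv2.cvtColor(r.camera('wrist'),cv2.COLOR_RGB2BGR))
E
```

```text
time: 3.25
ee_pos: [0.4676, 0.0001, 0.2552]
eef_rot: [0.707, -0.0, -0.707, -0.0]
ft_force: [-0.1, 0.2, -0.1]
width: 0.0869
time: 3.55
ee_pos: [0.4666, -0.0028, 0.2548]
eef_rot: [-0.707, 0.001, 0.707, 0.001]
ft_force: [-0.6, -0.7, -0.4]
width: 0.0873
3.55 [ 0.46659401 -0.00277614  0.2548479 ] [[-0.    -0.002 -1.   ]
 [-0.    -1.     0.002]
 [-1.     0.     0.   ]]
```

View pics/w1.png

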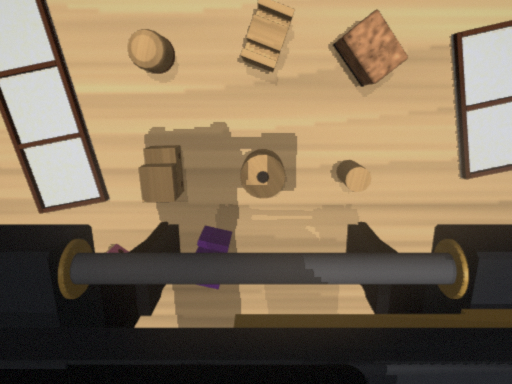

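```bash
cat >> h.py <<'E'
def wires(kind,x,y,a,z0=0):
    L=[];ca,sa=np.cos(np.radians(a)),np.sin(np.radians(a))
    W=lambda p:np.array([x+ca*p[0]-sa*p[1],y+sa*p[0]+ca*p[1],z0+p[2]])
    def box(x0,x1,hy,za,zb):
        b=[(x0,-hy),(x1,-hy),(x1,hy),(x0,hy)]
        for z in(za,zb):
            for i in range(4): L.append((W((*b[i],z)),W((*b[(i+1)%4],z))))
        for p in b: L.append((W((*p,za)),W((*p,zb))))
    def circ(rr,z):
        p=[W((rr*np.cos(t),rr*np.sin(t),z)) for t in np.linspace(0,6.2832,33)]
        L.extend(zip(p[:-1],p[1:]))
    if kind=='car': box(-.03,.012,.019,0,.05);box(.012,.03,.019,0,.028)
    if kind=='notch':
        box(-.03,.03,.019,0,.05)
    if kind=='sand': box(-.03,.03,.022,0,.05)
    if kind=='wheel': circ(.026,0);circ(.026,.05);circ(.007,.05)
    if kind=='thin': circ(.015,0);circ(.015,.05)
    if kind=='knob': circ(.021,0);circ(.021,.036)
    if kind=='t3': box(-.129,.129,.045,0,.012)
    if kind=='t2': box(-.087,.087,.045,0,.012)
    return L
def over(im,c,objs,box,s,fn):
    r0,r1,c0,c1=box
    o=cv2.resize(im[r0:r1,c0:c1],None,fx=s,fy=s,interpolation=cv2.INTER_CUBIC)
    for k,(x,y,a) in objs.items():
        for A,B in wires(k,x,y,a):
            p,q=proj(c,A),proj(c,B)
            f=lambda p:(int(((p[1]+.5-c0)*s-.5)*8),int(((p[0]+.5-r0)*s-.5)*8))
            cv2.line(o,f(p),f(q),(0,255,255),1,cv2.LINE_AA,3)
    cv2.imwrite(fn,o)
OBJ=dict(car=(.453,.1165,0),notch=(.600,-.0078,-20),sand=(.5874,-.1181,-45),wheel=(.4533,-.002,0),thin=(.4503,-.1089,0),knob=(.5889,.1183,0),t3=(.532,.2643,10.9),t2=(.5355,-.2828,12.4))
E
cat > ov.py <<'E'
from h import *
import sys
t=sys.argv[1]
over(cv2.imread('pics/top0.png'),cam('top'),OBJ,(130,265,110,420),2.58,f'pics/ot{t}.png')
over(cv2.imread('pics/scene0.png'),cam('scene'),OBJ,(120,290,90,440),2.28,f'pics/os{t}.png')
over(cv2.imread('pics/w1.png'),cam('wrist'),OBJ,(0,225,0,512),1.56,f'pics/ow{t}.png')
E
python3 ov.py a
```

```text
(no output)
```

View pics/ota.png

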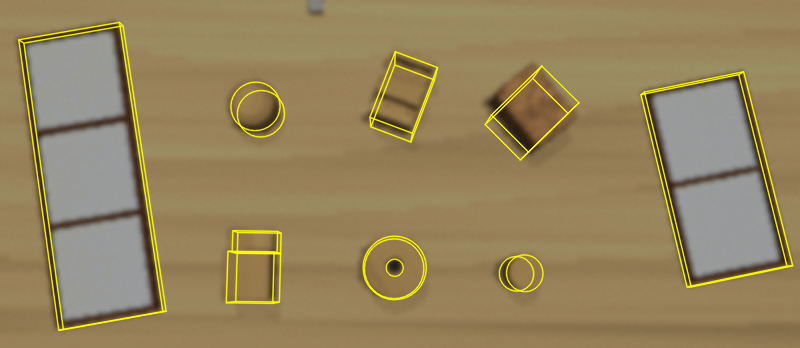

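View pics/osa.png

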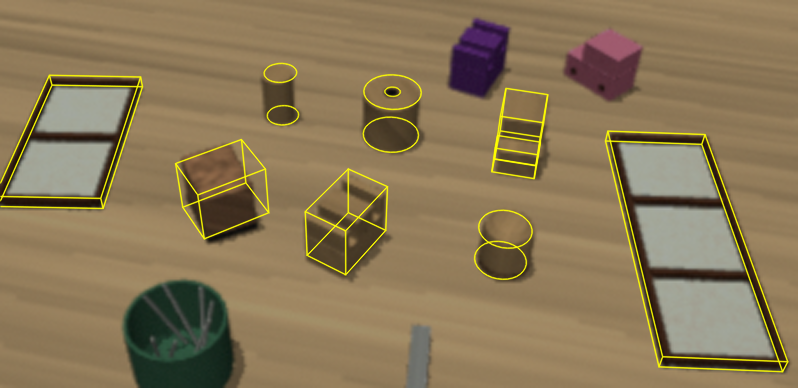

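View pics/owa.png

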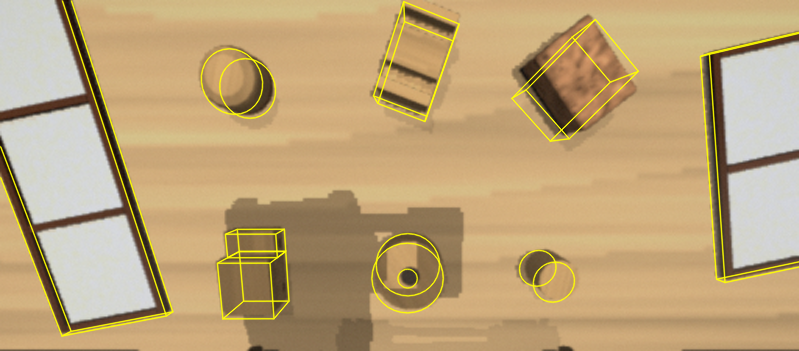

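```bash
sed -i "s/sand=(.5874,-.1181,-45)/sand=(.5874,-.1195,45)/;s/thin=(.4503,-.1089,0)/thin=(.4503,-.1079,0)/" h.py
cat > ov2.py <<'E'
from h import *
import sys
t=sys.argv[1]
ims={'wrist':cv2.imread('pics/w1.png'),'scene':cv2.imread('pics/scene0.png'),'top':cv2.imread('pics/top0.png')}
rows=[]
for n in ims:
    c=cam(n); tiles=[]
    for k in ('car','notch','sand','knob','wheel'):
        x,y,a=OBJ[k]; p=proj(c,(x,y,.025)); h=22 if n!='wrist' else 38
        r0=int(max(0,p[0]-h));c0=int(p[1]-h)
        s=160/(2*h)
        over(ims[n],c,{k:OBJ[k]},(r0,r0+2*h,c0,c0+2*h),s,'/tmp/x.png'); tiles.append(cv2.resize(cv2.imread('/tmp/x.png'),(160,160)))
    rows.append(np.hstack(tiles))
cv2.imwrite(f'pics/tile{t}.png',np.vstack(rows))
E
python3 ov2.py a
```

```text
(no output)
```

View pics/tilea.png

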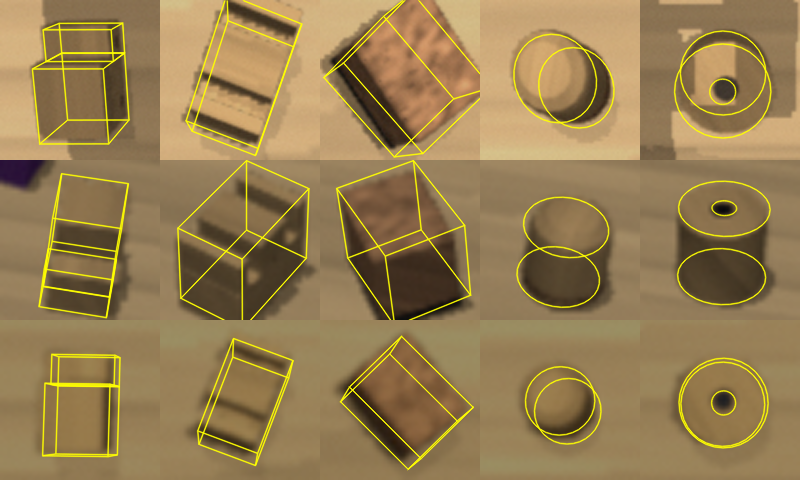

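```bash
python3 - <<'E'
from h import *
np.set_printoptions(precision=4,suppress=True)
t,s,w=cam('top'),cam('scene'),cam('wrist')
b=[(233.3,262.5),(160.9,261.8),(177,263)]
print('bore top/scene',tri(t,b[0],s,b[1]),'wrist/scene',tri(w,b[2],s,b[1]))
for k in range(4): print(r.read_state()['ee_pos'],r.read_state()['time'])
E
python3 -m pendant '[{"translation":[-0.6,3,-3],"angular":[0,0,0],"hand":1},{"translation":[-0.6,3,-3],"angular":[0,0,0],"hand":1},{"translation":[-0.6,3,-3],"angular":[0,0,0],"hand":1},{"translation":[0,3,-3],"angular":[0,0,0],"hand":1},{"translation":[0,0,-1.5],"angular":[0,0,0],"hand":1},{"translation":[0,0,0],"angular":[0,0,0],"hand":1},{"translation":[0,0,0],"angular":[0,0,0],"hand":1},{"translation":[0,0,0],"angular":[0,0,0],"hand":1}]'
python3 - <<'E'
from h import *
for k in range(3): print(r.read_state()['ee_pos'],r.read_state()['time'])
cv2.imwrite('pics/w2.png',cv2.cvtColor(r.camera('wrist'),cv2.COLOR_RGB2BGR))
cv2.imwrite('pics/s2.png',cv2.cvtColor(r.camera('scene'),cv2.COLOR_RGB2BGR)[100:270,150:450])
E
```

```text
bore top/scene (array([ 0.4534, -0.0018,  0.0471]), np.float64(0.00031217754208680466)) wrist/scene (array([ 0.4537, -0.0031,  0.0471]), np.float64(0.0028653120262833657))
[ 0.4666 -0.0028  0.2549] 3.6
[ 0.4666 -0.0028  0.2549] 3.6
[ 0.4666 -0.0028  0.2549] 3.6
[ 0.4666 -0.0028  0.2549] 3.6
time: 4.4
ee_pos: [0.4497, 0.1174, 0.121]
eef_rot: [0.708, -0.001, -0.706, -0.001]
ft_force: [-0.1, -0.7, 0.1]
width: 0.0869
[0.44965228 0.11744551 0.12098885] 4.4
[0.44965228 0.11744551 0.12098885] 4.4
[0.44965228 0.11744551 0.12098885] 4.4
```

View pics/w2.png

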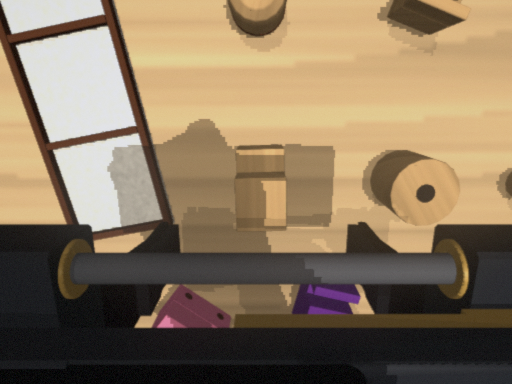

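View pics/s2.png

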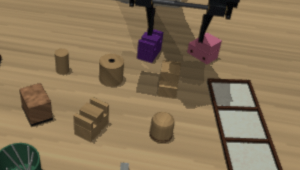

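Run:
```python
from h import *
s=cam('scene');w=cam('wrist')
for d in(-.045,.045): print(proj(s,(.4497,.1174+d,.096)))
print(proj(w,(.4497,.1174,.05)), proj(w,(.453,.1165,.05)))
for k in('car',): 
  over(cv2.imread('pics/w2.png'),w,{k:OBJ[k],'t3':OBJ['t3'],'wheel':OBJ['wheel']},(0,384,0,512),1.5,'pics/ow2.png')
```

```text
(np.float64(145.53896289005232), np.float64(299.76018007555365))
(np.float64(152.1551399960349), np.float64(345.942313786428))
(np.float64(200.42544369166717), np.float64(261.56027765102493)) (np.float64(196.13399049995397), np.float64(262.76575900886087))
```

View pics/ow2.png

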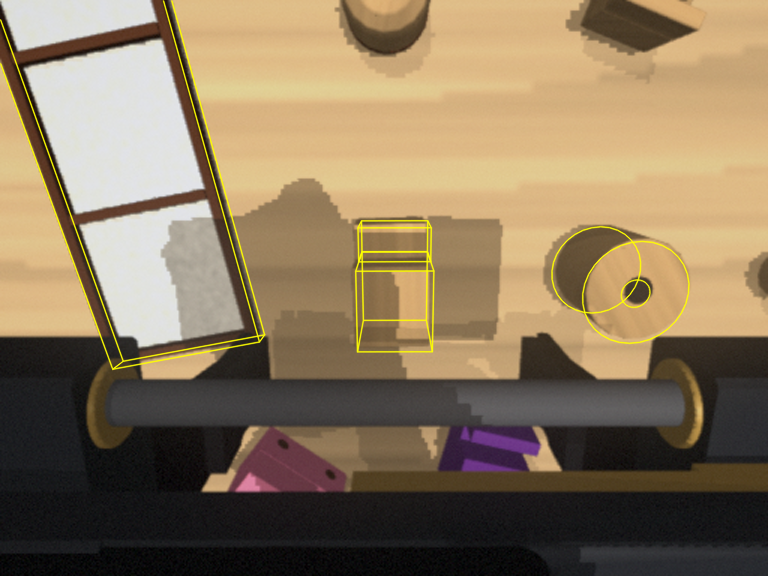

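```bash
python3 -m pendant '[{"translation":[0.2,0,-2.5],"angular":[0,0,0],"hand":1},{"translation":[0,0,-2.5],"angular":[0,0,0],"hand":1},{"translation":[0,0,-2.0],"angular":[0,0,0],"hand":1},{"translation":[0,0,-1.3],"angular":[0,0,0],"hand":1},{"translation":[0,0,0],"angular":[0,0,0],"hand":1},{"translation":[0,0,0],"angular":[0,0,0],"hand":1}]'
python3 -m pendant '[{"translation":[0,0,0],"angular":[0,0,0],"hand":-1},{"translation":[0,0,0],"angular":[0,0,0],"hand":-1},{"translation":[0,0,0],"angular":[0,0,0],"hand":-1},{"translation":[0,0,0],"angular":[0,0,0],"hand":-1},{"translation":[0,0,0],"angular":[0,0,0],"hand":-1},{"translation":[0,0,0],"angular":[0,0,0],"hand":-1},{"translation":[0,0,0],"angular":[0,0,0],"hand":-1},{"translation":[0,0,0],"angular":[0,0,0],"hand":-1}]' 15
```

```text
time: 5.1
ee_pos: [0.4512, 0.1184, 0.0376]
eef_rot: [0.707, -0.0, -0.707, -0.0]
ft_force: [-0.4, -0.2, 0.4]
width: 0.0868
time: 5.9
ee_pos: [0.4507, 0.1184, 0.0369]
eef_rot: [0.707, -0.0, -0.707, -0.0]
ft_force: [-0.4, 0.3, -0.1]
width: 0.0378
```

```bash
python3 -m pendant '[{"translation":[0,0,2],"angular":[0,0,0],"hand":-1},{"translation":[0,0,3],"angular":[0,0,0],"hand":-1},{"translation":[0,1,2],"angular":[0,0,1.9],"hand":-1},{"translation":[-0.1,3,0],"angular":[0,0,3],"hand":-1},{"translation":[-0.2,3,0],"angular":[0,0,3],"hand":-1},{"translation":[-0.2,3,0],"angular":[0,0,3],"hand":-1},{"translation":[0,3,0],"angular":[0,0,0],"hand":-1},{"translation":[0,0,0],"angular":[0,0,0],"hand":-1},{"translation":[0,0,0],"angular":[0,0,0],"hand":-1},{"translation":[0,0,0],"angular":[0,0,0],"hand":-1}]'
python3 - <<'E'
from h import *
w=cam('wrist'); 
im=cv2.cvtColor(r.camera('wrist'),cv2.COLOR_RGB2BGR)
over(im,w,{'t3':OBJ['t3']},(0,384,0,512),1.5,'pics/ow3.png')
print(r.read_state()['ee_pos'])
cv2.imwrite('pics/s3.png',cv2.cvtColor(r.camera('scene'),cv2.COLOR_RGB2BGR)[50:300,200:500])
E
```

```text
time: 6.9
ee_pos: [0.4458, 0.2472, 0.1066]
eef_rot: [-0.704, -0.066, 0.704, -0.067]
ft_force: [-0.2, -0.2, -0.9]
width: 0.0378
[0.44594134 0.24706241 0.10668396]
```

View pics/ow3.png

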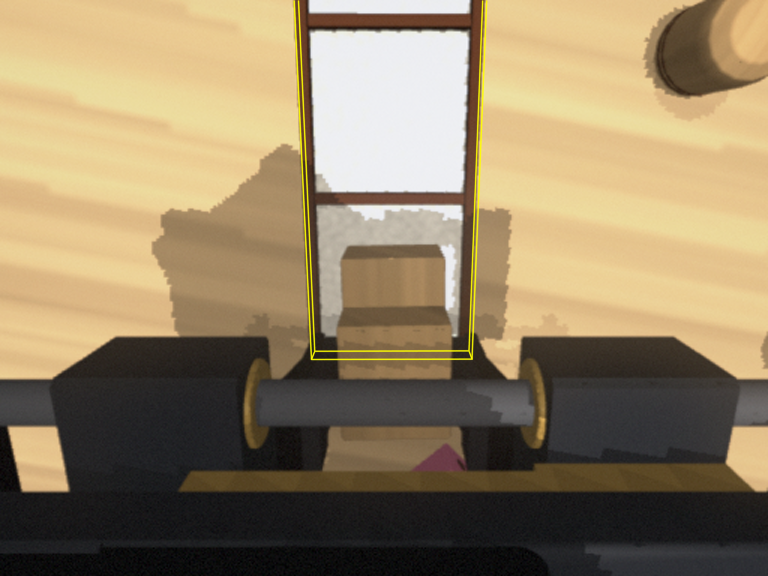

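View pics/s3.png

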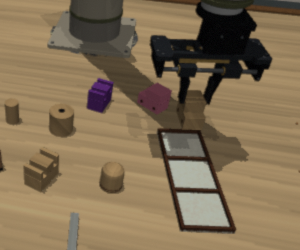

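```bash
python3 -m pendant '[{"translation":[0,0.1,-2.5],"angular":[0,0,0],"hand":-1},{"translation":[0,0,-2],"angular":[0,0,0],"hand":-1},{"translation":[0,0,-1],"angular":[0,0,0],"hand":-1},{"translation":[0,0,-0.5],"angular":[0,0,0],"hand":-1},{"translation":[0,0,-0.4],"angular":[0,0,0],"hand":-1},{"translation":[0,0,0],"angular":[0,0,0],"hand":-1},{"translation":[0,0,0],"angular":[0,0,0],"hand":-1}]'
```

```text
time: 7.7
ee_pos: [0.4461, 0.2495, 0.0435]
eef_rot: [0.704, 0.067, -0.704, 0.067]
ft_force: [0.3, 0.3, -1.1]
width: 0.0377
```

```bash
python3 -m pendant '[{"translation":[0,-0.1,-0.2],"angular":[0,0,0],"hand":-1},{"translation":[0,0,0],"angular":[0,0,0],"hand":-1},{"translation":[0,0,0],"angular":[0,0,0],"hand":-1}]'
python3 -m pendant '[{"translation":[0,0,0],"angular":[0,0,0],"hand":0.2},{"translation":[0,0,0],"angular":[0,0,0],"hand":0.4},{"translation":[0,0,0],"angular":[0,0,0],"hand":0.4},{"translation":[0,0,0],"angular":[0,0,0],"hand":0.4},{"translation":[0,0,2],"angular":[0,0,0],"hand":0.4},{"translation":[0,0,3],"angular":[0,0,0],"hand":0.4},{"translation":[0,0,4],"angular":[0,0,0],"hand":1},{"translation":[0,0,0],"angular":[0,0,0],"hand":1}]'
```

```text
time: 8.0
ee_pos: [0.4458, 0.2483, 0.041]
eef_rot: [0.704, 0.067, -0.704, 0.067]
ft_force: [-0.9, -0.2, -0.3]
width: 0.0377
time: 8.8
ee_pos: [0.4479, 0.2502, 0.1355]
eef_rot: [0.706, 0.068, -0.701, 0.066]
ft_force: [0.2, -0.0, 0.4]
width: 0.0702
```

```bash
python3 -m pendant '[{"translation":[0.1,-2.5,0],"angular":[0,0,0],"hand":1},{"translation":[0.1,-3.5,0],"angular":[0,0,0],"hand":1},{"translation":[0.1,-3.5,0],"angular":[0,0,0],"hand":1},{"translation":[0.1,-3.5,0],"angular":[0,0,0],"hand":1},{"translation":[0.1,-3.5,0],"angular":[0,0,0],"hand":1},{"translation":[0.1,-3.5,0],"angular":[0,0,0],"hand":1},{"translation":[0.1,-3,0],"angular":[0,0,0],"hand":1},{"translation":[0,-2,0],"angular":[0,0,0],"hand":1},{"translation":[0,0,0],"angular":[0,0,0],"hand":1},{"translation":[0,0,0],"angular":[0,0,0],"hand":1},{"translation":[0,0,0],"angular":[0,0,0],"hand":1}]'
python3 - <<'E'
from h import *
w=cam('wrist'); 
im=cv2.cvtColor(r.camera('wrist'),cv2.COLOR_RGB2BGR)
over(im,w,OBJ,(0,384,0,512),1.5,'pics/ow4.png')
im=cv2.cvtColor(r.camera('scene'),cv2.COLOR_RGB2BGR)
cv2.imwrite('pics/s4.png',cv2.resize(im[50:300,300:500],None,fx=2,fy=2))
E
```

```text
time: 9.9
ee_pos: [0.4526, -0.0005, 0.1308]
eef_rot: [-0.704, -0.067, 0.704, -0.067]
ft_force: [0.3, 1.0, -0.6]
width: 0.087
```

View pics/ow4.png

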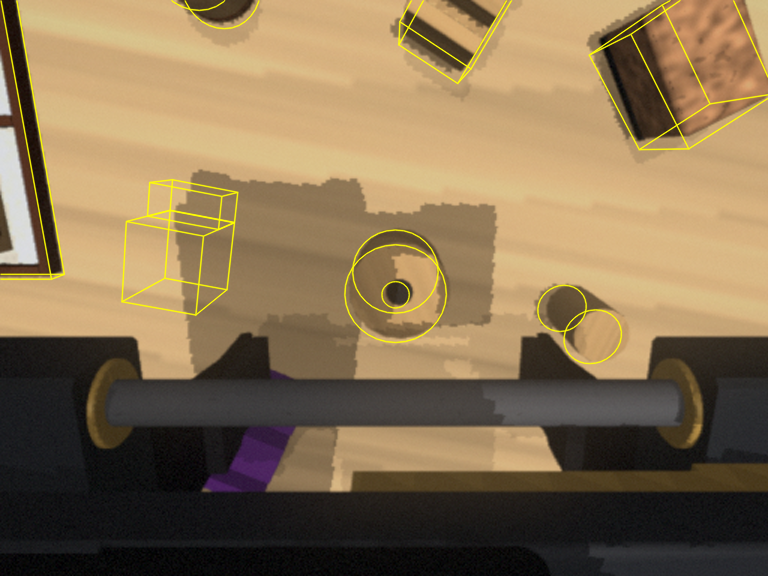

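View pics/s4.png

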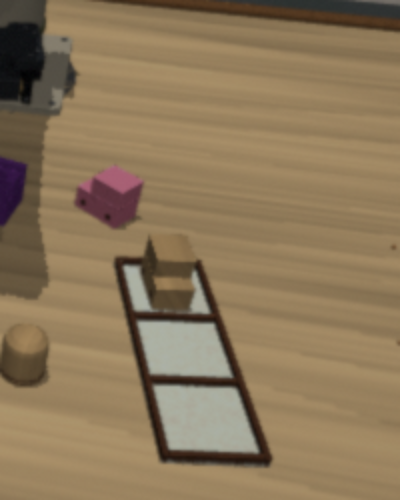

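```bash
python3 -m pendant '[{"translation":[0.1,-0.1,-3],"angular":[0,0,0],"hand":1},{"translation":[0,0,-3],"angular":[0,0,0],"hand":1},{"translation":[0,0,-2.0],"angular":[0,0,0],"hand":1},{"translation":[0,0,-1.4],"angular":[0,0,0],"hand":1},{"translation":[0,0,0],"angular":[0,0,0],"hand":1},{"translation":[0,0,0],"angular":[0,0,0],"hand":1},{"translation":[0,0,0],"angular":[0,0,0],"hand":-1},{"translation":[0,0,0],"angular":[0,0,0],"hand":-1},{"translation":[0,0,0],"angular":[0,0,0],"hand":-1},{"translation":[0,0,0],"angular":[0,0,0],"hand":-1},{"translation":[0,0,0],"angular":[0,0,0],"hand":-1},{"translation":[0,0,0],"angular":[0,0,0],"hand":-1},{"translation":[0,0,0],"angular":[0,0,0],"hand":-1}]'
```

```text
time: 11.3
ee_pos: [0.4538, -0.0027, 0.037]
eef_rot: [0.704, 0.067, -0.704, 0.067]
ft_force: [0.1, -0.2, 1.7]
width: 0.0509
```

```bash
python3 -m pendant '[{"translation":[0,0,2],"angular":[0,0,0],"hand":-1},{"translation":[0,0,4],"angular":[0,0,0],"hand":-1},{"translation":[0.4,1.7,3],"angular":[0,0,0],"hand":-1},{"translation":[1,3.5,0],"angular":[0,0,0],"hand":-1},{"translation":[1,3.5,0],"angular":[0,0,0],"hand":-1},{"translation":[1,3.5,0],"angular":[0,0,0],"hand":-1},{"translation":[1,3.5,0],"angular":[0,0,0],"hand":-1},{"translation":[1,3.5,0],"angular":[0,0,0],"hand":-1},{"translation":[1,3.5,0],"angular":[0,0,0],"hand":-1},{"translation":[1,3,0],"angular":[0,0,0],"hand":-1},{"translation":[0.4,1,0],"angular":[0,0,0],"hand":-1},{"translation":[0,0,0],"angular":[0,0,0],"hand":-1},{"translation":[0,0,0],"angular":[0,0,0],"hand":-1},{"translation":[0,0,0],"angular":[0,0,0],"hand":-1}]'
python3 - <<'E'
from h import *
w=cam('wrist'); 
im=cv2.cvtColor(r.camera('wrist'),cv2.COLOR_RGB2BGR)
over(im,w,{'t3':OBJ['t3']},(0,384,0,512),1.5,'pics/ow5.png')
E
```

```text
time: 12.7
ee_pos: [0.5319, 0.2626, 0.1268]
eef_rot: [-0.704, -0.066, 0.704, -0.067]
ft_force: [0.2, 0.2, -0.3]
width: 0.0512
```

View pics/ow5.png

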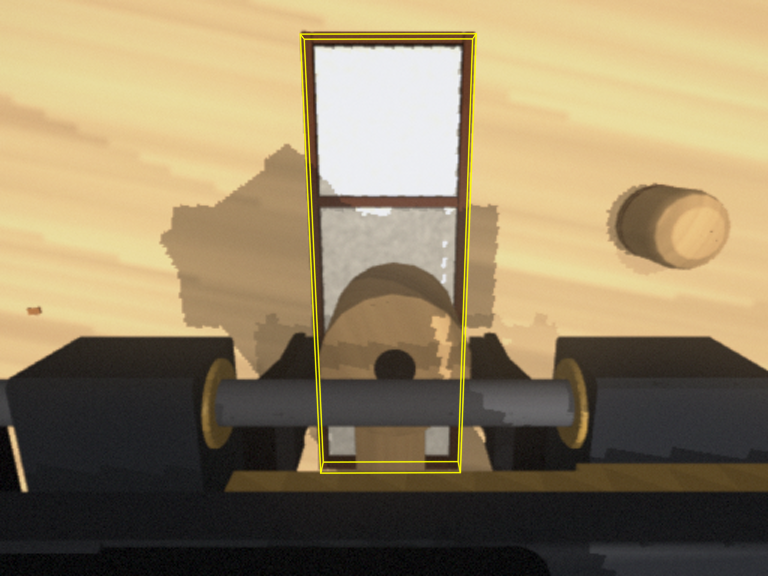

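```bash
python3 -m pendant '[{"translation":[0,0.1,-3],"angular":[0,0,0],"hand":-1},{"translation":[0,0,-3],"angular":[0,0,0],"hand":-1},{"translation":[0,0,-1.5],"angular":[0,0,0],"hand":-1},{"translation":[0,0,-0.6],"angular":[0,0,0],"hand":-1},{"translation":[0,0,-0.4],"angular":[0,0,0],"hand":-1},{"translation":[0,0,0],"angular":[0,0,0],"hand":-1},{"translation":[0,0,0],"angular":[0,0,0],"hand":-1},{"translation":[0,0,0],"angular":[0,0,0],"hand":-1}]'
```

```text
time: 13.55
ee_pos: [0.5322, 0.2656, 0.0428]
eef_rot: [0.704, 0.067, -0.703, 0.067]
ft_force: [0.2, -1.6, -0.4]
width: 0.0512
```

Now lower the last 1.5 mm, release, lift.

```bash
python3 -m pendant '[{"translation":[0,-0.1,-0.15],"angular":[0,0,0],"hand":-1},{"translation":[0,0,0],"angular":[0,0,0],"hand":-1},{"translation":[0,0,0],"angular":[0,0,0],"hand":-1},{"translation":[0,0,0],"angular":[0,0,0],"hand":0.4},{"translation":[0,0,0],"angular":[0,0,0],"hand":0.6},{"translation":[0,0,0],"angular":[0,0,0],"hand":0.6},{"translation":[0,0,0],"angular":[0,0,0],"hand":0.6},{"translation":[0,0,2],"angular":[0,0,0],"hand":0.6},{"translation":[0,0,3],"angular":[0,0,0],"hand":0.6},{"translation":[0,0,4],"angular":[0,0,0],"hand":1},{"translation":[0,0,0],"angular":[0,0,0],"hand":1},{"translation":[0,0,0],"angular":[0,0,0],"hand":1}]'
```

```text
time: 14.75
ee_pos: [0.5321, 0.2645, 0.1311]
eef_rot: [0.705, 0.067, -0.703, 0.067]
ft_force: [0.2, 0.1, -0.9]
width: 0.0838
```

```bash
python3 -m pendant '[{"translation":[0.5,-2.4,0],"angular":[0,0,3],"hand":1},{"translation":[0.5,-3.6,0],"angular":[0,0,3.1],"hand":1},{"translation":[0.5,-3.6,0],"angular":[0,0,3.1],"hand":1},{"translation":[0.5,-3.6,0],"angular":[0,0,3.1],"hand":1},{"translation":[0.5,-3.6,0],"angular":[0,0,3.1],"hand":1},{"translation":[0.5,-3.6,0],"angular":[0,0,3.1],"hand":1},{"translation":[0.5,-3.6,0],"angular":[0,0,3.1],"hand":1},{"translation":[0.5,-3.6,0],"angular":[0,0,3.1],"hand":1},{"translation":[0.5,-3.6,0],"angular":[0,0,3.1],"hand":1},{"translation":[0.5,-3.6,0],"angular":[0,0,3.1],"hand":1},{"translation":[0.5,-3.6,0],"angular":[0,0,3.1],"hand":1},{"translation":[0,0,0],"angular":[0,0,0],"hand":1},{"translation":[0,0,0],"angular":[0,0,0],"hand":1},{"translation":[0,0,0],"angular":[0,0,0],"hand":1},{"translation":[0,0,0],"angular":[0,0,0],"hand":1}]'
python3 - <<'E'
from h import *
w=cam('wrist'); print(r.read_state()['joint_positions'])
im=cv2.cvtColor(r.camera('wrist'),cv2.COLOR_RGB2BGR)
over(im,w,OBJ,(0,384,0,512),1.5,'pics/ow6.png')
im=cv2.cvtColor(r.camera('scene'),cv2.COLOR_RGB2BGR)
cv2.imwrite('pics/s6.png',cv2.resize(im[50:300,300:500],None,fx=2,fy=2))
E
```

```text
time: 16.25
ee_pos: [0.5865, -0.1181, 0.1301]
eef_rot: [-0.653, -0.271, 0.653, -0.27]
ft_force: [-0.1, 0.2, -1.1]
width: 0.0869
[ 0.75296609  0.45488378 -0.80561732  1.60950623  0.34312447  1.22541074
 -0.90571674]
```

View pics/ow6.png

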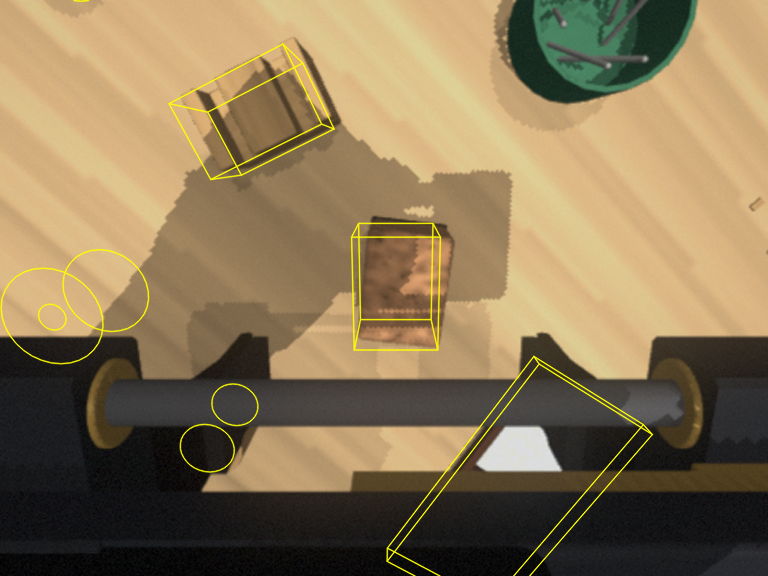

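View pics/s6.png

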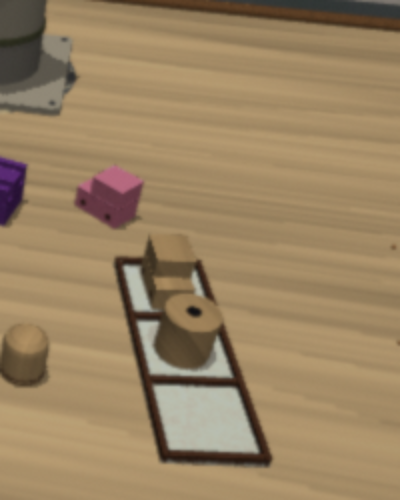

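```bash
python3 -m pendant '[{"translation":[0.5,-0.1,0],"angular":[0,0,-5],"hand":1},{"translation":[0,0,-3],"angular":[0,0,0],"hand":1},{"translation":[0,0,-3],"angular":[0,0,0],"hand":1},{"translation":[0,0,-2.0],"angular":[0,0,0],"hand":1},{"translation":[0,0,-1.3],"angular":[0,0,0],"hand":1},{"translation":[0,0,0],"angular":[0,0,0],"hand":1},{"translation":[0,0,0],"angular":[0,0,0],"hand":1},{"translation":[0,0,0],"angular":[0,0,0],"hand":-1},{"translation":[0,0,0],"angular":[0,0,0],"hand":-1},{"translation":[0,0,0],"angular":[0,0,0],"hand":-1},{"translation":[0,0,0],"angular":[0,0,0],"hand":-1},{"translation":[0,0,0],"angular":[0,0,0],"hand":-1},{"translation":[0,0,0],"angular":[0,0,0],"hand":-1},{"translation":[0,0,0],"angular":[0,0,0],"hand":-1},{"translation":[0,0,0],"angular":[0,0,0],"hand":-1}]'
```

```text
time: 17.85
ee_pos: [0.5917, -0.1207, 0.0374]
eef_rot: [0.665, 0.241, -0.665, 0.241]
ft_force: [-0.3, -0.6, 0.5]
width: 0.0437
```

```bash
python3 -m pendant '[{"translation":[0,0,2],"angular":[0,0,0],"hand":-1},{"translation":[0,0,4],"angular":[0,0,0],"hand":-1},{"translation":[0,0,4],"angular":[0,0,0],"hand":-1},{"translation":[0.2,2.6,0],"angular":[0,0,-2],"hand":-1},{"translation":[0.2,3.5,0],"angular":[0,0,-3],"hand":-1},{"translation":[0.2,3.5,0],"angular":[0,0,-3],"hand":-1},{"translation":[0.2,3.5,0],"angular":[0,0,-3],"hand":-1},{"translation":[0.2,3.5,0],"angular":[0,0,-3],"hand":-1},{"translation":[0.2,3.5,0],"angular":[0,0,-3],"hand":-1},{"translation":[0.2,3.5,0],"angular":[0,0,-3],"hand":-1},{"translation":[0.2,3.5,0],"angular":[0,0,-3],"hand":-1},{"translation":[0.2,3.5,0],"angular":[0,0,-3],"hand":-1},{"translation":[0.2,3.5,0],"angular":[0,0,-3],"hand":-1},{"translation":[0.2,3.5,0],"angular":[0,0,0],"hand":-1},{"translation":[0.1,2.4,0],"angular":[0,0,0],"hand":-1},{"translation":[0,0,0],"angular":[0,0,0],"hand":-1},{"translation":[0,0,0],"angular":[0,0,0],"hand":-1},{"translation":[0,0,0],"angular":[0,0,0],"hand":-1},{"translation":[0,0,0],"angular":[0,0,0],"hand":-1}]'
python3 - <<'E'
from h import *
w=cam('wrist'); 
im=cv2.cvtColor(r.camera('wrist'),cv2.COLOR_RGB2BGR)
over(im,w,{'t3':OBJ['t3']},(0,384,0,512),1.5,'pics/ow7.png')
E
```

```text
time: 19.75
ee_pos: [0.6152, 0.2778, 0.1374]
eef_rot: [0.704, 0.066, -0.704, 0.066]
ft_force: [-0.2, 0.2, -0.3]
width: 0.0439
```

View pics/ow7.png

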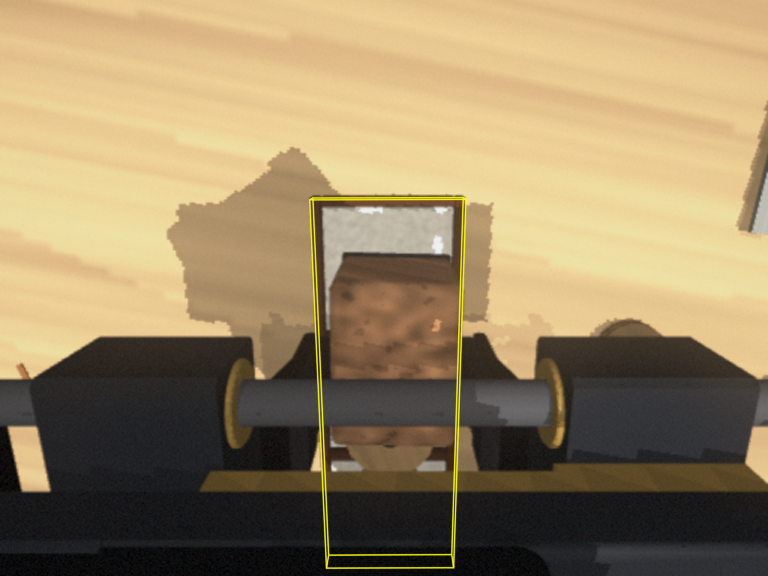

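```bash
python3 -m pendant '[{"translation":[0,0.1,-3],"angular":[0,0,0],"hand":-1},{"translation":[0,0,-3],"angular":[0,0,0],"hand":-1},{"translation":[0,0,-2.2],"angular":[0,0,0],"hand":-1},{"translation":[0,0,-0.8],"angular":[0,0,0],"hand":-1},{"translation":[0,0,-0.5],"angular":[0,0,0],"hand":-1},{"translation":[0,0,0],"angular":[0,0,0],"hand":-1},{"translation":[0,0,0],"angular":[0,0,0],"hand":-1},{"translation":[0,0,0],"angular":[0,0,0],"hand":-1}]'
```

```text
time: 20.6
ee_pos: [0.6153, 0.2806, 0.0436]
eef_rot: [0.705, 0.067, -0.703, 0.067]
ft_force: [-0.2, -0.4, -0.3]
width: 0.0436
```

```bash
python3 -m pendant '[{"translation":[0,0,-0.2],"angular":[0,0,0],"hand":-1},{"translation":[0,0,0],"angular":[0,0,0],"hand":-1},{"translation":[0,0,0],"angular":[0,0,0],"hand":-1},{"translation":[0,0,0],"angular":[0,0,0],"hand":0.4},{"translation":[0,0,0],"angular":[0,0,0],"hand":0.5},{"translation":[0,0,0],"angular":[0,0,0],"hand":0.5},{"translation":[0,0,0],"angular":[0,0,0],"hand":0.5},{"translation":[0,0,2],"angular":[0,0,0],"hand":0.5},{"translation":[0,0,3],"angular":[0,0,0],"hand":0.5},{"translation":[0,0,4],"angular":[0,0,0],"hand":1},{"translation":[0,0,0],"angular":[0,0,0],"hand":1},{"translation":[0,0,0],"angular":[0,0,0],"hand":1}]'
```

```text
time: 21.8
ee_pos: [0.6151, 0.2806, 0.1312]
eef_rot: [0.705, 0.067, -0.703, 0.067]
ft_force: [0.4, -0.5, -1.3]
width: 0.0815
```

```bash
python3 -m pendant '[{"translation":[-0.4,-2.3,0],"angular":[0,0,0],"hand":1},{"translation":[-0.6,-3.5,0],"angular":[0,0,0],"hand":1},{"translation":[-0.6,-3.5,0],"angular":[0,0,0],"hand":1},{"translation":[-0.6,-3.5,0],"angular":[0,0,0],"hand":1},{"translation":[-0.4,-3.5,0],"angular":[0,0,0],"hand":1},{"translation":[0,0,0],"angular":[0,0,0],"hand":1},{"translation":[0,0,0],"angular":[0,0,0],"hand":1},{"translation":[0,0,0],"angular":[0,0,0],"hand":1},{"translation":[0,0,0],"angular":[0,0,0],"hand":1}]'
python3 - <<'E'
from h import *
w=cam('wrist')
im=cv2.cvtColor(r.camera('wrist'),cv2.COLOR_RGB2BGR)
over(im,w,OBJ,(0,384,0,512),1.5,'pics/ow8.png')
im=cv2.cvtColor(r.camera('scene'),cv2.COLOR_RGB2BGR)
cv2.imwrite('pics/s8.png',cv2.resize(im[50:300,300:500],None,fx=2,fy=2))
E
```

```text
time: 22.7
ee_pos: [0.5883, 0.1189, 0.13]
eef_rot: [-0.704, -0.068, 0.704, -0.067]
ft_force: [-0.5, -0.0, 0.8]
width: 0.0871
```

View pics/ow8.png

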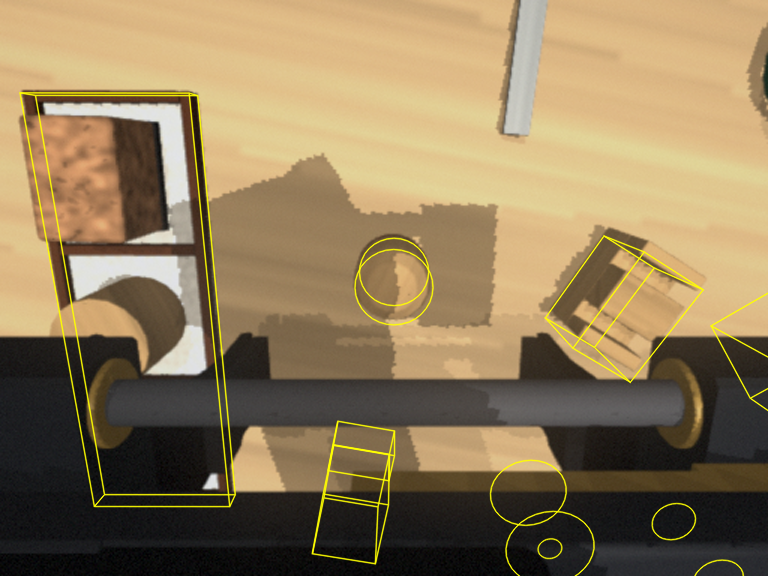

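View pics/s8.png

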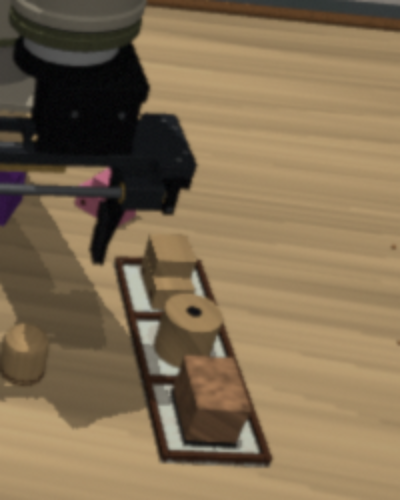

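```bash
python3 -m pendant '[{"translation":[0,-0.1,-3],"angular":[0,0,0],"hand":1},{"translation":[0,0,-3],"angular":[0,0,0],"hand":1},{"translation":[0,0,-2.0],"angular":[0,0,0],"hand":1},{"translation":[0,0,-1.3],"angular":[0,0,0],"hand":1},{"translation":[0,0,0],"angular":[0,0,0],"hand":1},{"translation":[0,0,0],"angular":[0,0,0],"hand":1},{"translation":[0,0,0],"angular":[0,0,0],"hand":-1},{"translation":[0,0,0],"angular":[0,0,0],"hand":-1},{"translation":[0,0,0],"angular":[0,0,0],"hand":-1},{"translation":[0,0,0],"angular":[0,0,0],"hand":-1},{"translation":[0,0,0],"angular":[0,0,0],"hand":-1},{"translation":[0,0,0],"angular":[0,0,0],"hand":-1},{"translation":[0,0,0],"angular":[0,0,0],"hand":-1},{"translation":[0,0,0],"angular":[0,0,0],"hand":-1}]'
```

```text
time: 24.2
ee_pos: [0.5888, 0.1165, 0.0377]
eef_rot: [0.704, 0.067, -0.704, 0.067]
ft_force: [-1.7, -0.4, 6.2]
width: 0.0329
```

Run:
```python
from h import *
print(r.read_state()['ft_force'],r.read_state()['width'])
w=cam('wrist')
im=cv2.cvtColor(r.camera('wrist'),cv2.COLOR_RGB2BGR)
cv2.imwrite('pics/w9.png',im)
im=cv2.cvtColor(r.camera('scene'),cv2.COLOR_RGB2BGR)
cv2.imwrite('pics/s9.png',cv2.resize(im[150:270,240:400],None,fx=4.5,fy=4.5,interpolation=cv2.INTER_CUBIC))
```

```text
[-1.71607369 -0.36645582  6.23143202] 0.0328632423319667
```

View pics/w9.png

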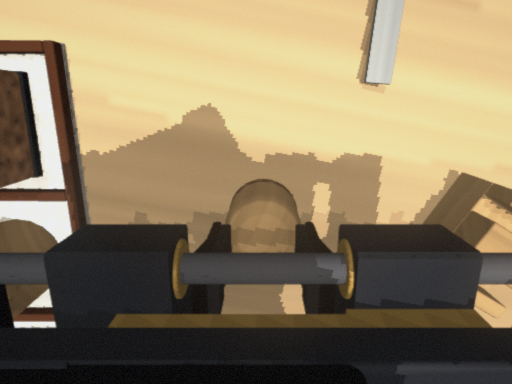

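View pics/s9.png

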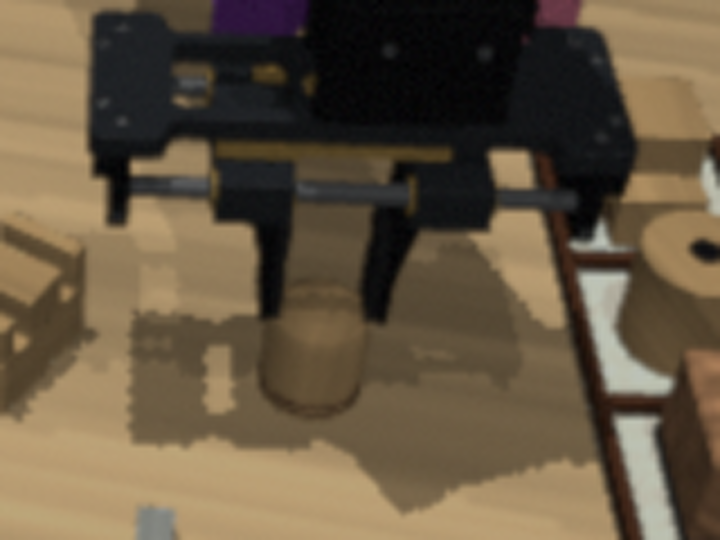

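```bash
python3 -m pendant '[{"translation":[0,0,0],"angular":[0,0,0],"hand":1},{"translation":[0,0,0],"angular":[0,0,0],"hand":1},{"translation":[0,0,0],"angular":[0,0,0],"hand":1},{"translation":[0,0,0],"angular":[0,0,0],"hand":1},{"translation":[0,0,0],"angular":[0,0,0],"hand":1},{"translation":[0,0,0],"angular":[0,0,0],"hand":1},{"translation":[0,0,3],"angular":[0,0,0],"hand":1},{"translation":[0,0,3],"angular":[0,0,0],"hand":1},{"translation":[0,0,3],"angular":[0,0,0],"hand":1},{"translation":[0,0,0],"angular":[0,0,0],"hand":1},{"translation":[0,0,0],"angular":[0,0,0],"hand":1},{"translation":[0,0,0],"angular":[0,0,0],"hand":1}]'
python3 - <<'E'
from h import *
w=cam('wrist');s=cam('scene')
O={'knob':(.601,.1155,0)}
im=cv2.cvtColor(r.camera('wrist'),cv2.COLOR_RGB2BGR)
cv2.imwrite('pics/w10.png',im)
over(im,w,O,(120,240,190,340),4,'pics/ow10.png')
im=cv2.cvtColor(r.camera('scene'),cv2.COLOR_RGB2BGR)
cv2.imwrite('pics/s10.png',im)
over(im,s,O,(190,260,270,370),6,'pics/os10.png')
E
```

```text
time: 25.5
ee_pos: [0.5881, 0.116, 0.1263]
eef_rot: [-0.703, -0.067, 0.704, -0.067]
ft_force: [0.1, 0.9, -0.1]
width: 0.0868
```

View pics/ow10.png

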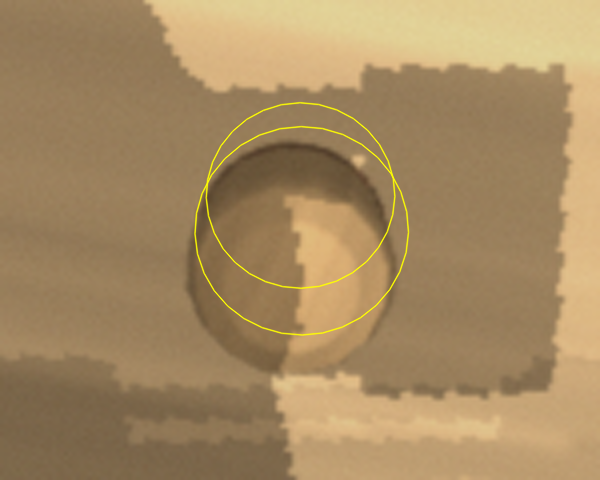

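View pics/os10.png

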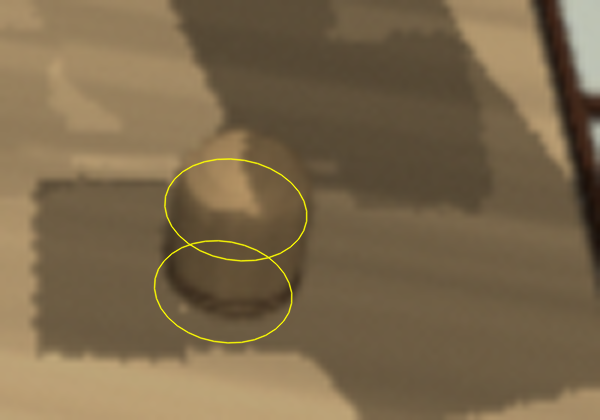

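Run:
```python
from h import *
s=cam('scene');f=lambda X:[round(float(v),0) for v in ((proj(s,X)[1]+.5-240)*4.5,(proj(s,X)[0]+.5-150)*4.5)]
for y in(.0165,-.0165): print('tip',f((.5888,.1165+y,.0127)), f((.5888,.1165+y,.031)))
for x in (.58,.59,.6): print('knob',x,'top',f((x,.1165,.05)),'foot front',f((x+.021,.1165,0)),'foot left',f((x,.0955,0)))
```

```text
tip [352.0, 363.0] [358.0, 332.0]
tip [272.0, 349.0] [276.0, 318.0]
knob 0.58 top [325.0, 276.0] foot front [305.0, 399.0] foot left [261.0, 353.0]
knob 0.59 top [322.0, 293.0] foot front [302.0, 416.0] foot left [258.0, 370.0]
knob 0.6 top [319.0, 310.0] foot front [298.0, 435.0] foot left [254.0, 388.0]
```

Run:
```python
from h import *
s=cam('scene');w=cam('wrist')
im=cv2.imread('pics/s10.png'); k=4.0;r0,c0=120,240
o=cv2.resize(im[r0:r0+130,c0:c0+160],None,fx=k,fy=k,interpolation=cv2.INTER_CUBIC)
st=r.read_state();p=st['ee_pos'];M=R.from_quat(st['eef_rot']).as_matrix()
for a,c in((.025,(0,0,255)),(.006,(0,255,0)),(0,(255,0,0))):
  for y in(-.0435,.0435):
    X=p+M@np.array([a,y,0]); q=proj(s,X); cv2.circle(o,(int((q[1]+.5-c0)*k),int((q[0]+.5-r0)*k)),4,c,-1)
cv2.imwrite('pics/s10t.png',o)
im=cv2.imread('pics/w10.png')
for a,c in((.025,(0,0,255)),(.006,(0,255,0))):
  for y in(-.0435,.0435):
    q=proj(w,p+M@np.array([a,y,0])); print(q); cv2.circle(im,(int(q[1]),int(q[0])),4,c,-1)
cv2.imwrite('pics/w10t.png',im)
```

```text
(np.float64(221.7060943577085), np.float64(189.32358276965883))
(np.float64(221.7025974751122), np.float64(332.2844401038289))
(np.float64(233.5935754791692), np.float64(182.08784691599445))
(np.float64(233.58520164047187), np.float64(339.18585920516307))
```

View pics/s10t.png

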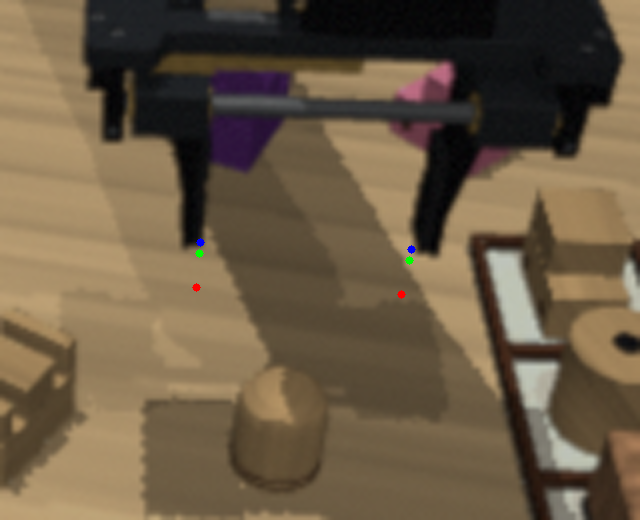

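View pics/w10t.png

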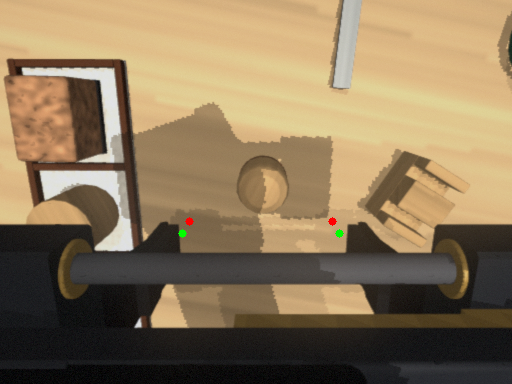

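```bash
python3 -m pendant '[{"translation":[0.3,0.1,-3],"angular":[0,0,0],"hand":1},{"translation":[0,0,-3],"angular":[0,0,0],"hand":1},{"translation":[0,0,-2.5],"angular":[0,0,0],"hand":1},{"translation":[0,0,-0.8],"angular":[0,0,0],"hand":1},{"translation":[0,0,-0.4],"angular":[0,0,0],"hand":1},{"translation":[0,0,0],"angular":[0,0,0],"hand":1},{"translation":[0,0,0],"angular":[0,0,0],"hand":1}]'
python3 - <<'E'
from h import *
s=cam('scene')
im=cv2.cvtColor(r.camera('scene'),cv2.COLOR_RGB2BGR)
k=4.0;r0,c0=120,240
o=cv2.resize(im[r0:r0+140,c0:c0+160],None,fx=k,fy=k,interpolation=cv2.INTER_CUBIC)
st=r.read_state();p=st['ee_pos'];M=R.from_quat(st['eef_rot']).as_matrix()
for a,c in((.025,(0,0,255)),(0,(255,0,0))):
  for y in(-.0435,.0435):
    X=p+M@np.array([a,y,0]); q=proj(s,X); cv2.circle(o,(int((q[1]+.5-c0)*k),int((q[0]+.5-r0)*k)),3,c,-1)
cv2.imwrite('pics/s11.png',o)
E
```

```text
time: 26.3
ee_pos: [0.5924, 0.1176, 0.0316]
eef_rot: [0.705, 0.067, -0.703, 0.067]
ft_force: [-0.0, 0.8, 0.8]
width: 0.0869
```

View pics/s11.png

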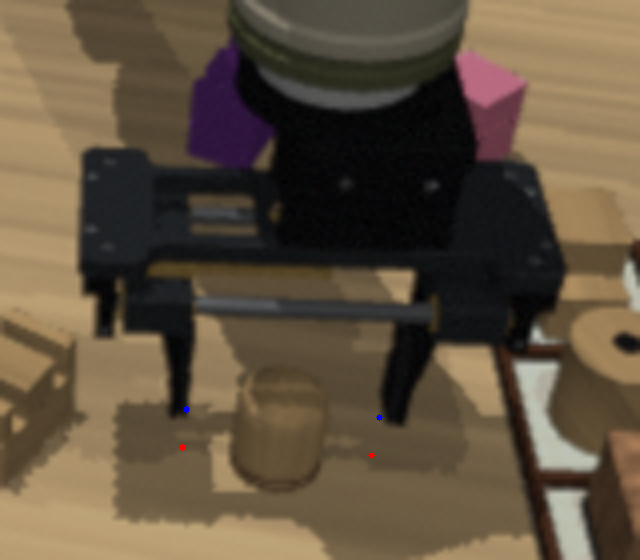

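```bash
python3 -m pendant '[{"translation":[0,0,-0.5],"angular":[0,0,0],"hand":1},{"translation":[0,0,-0.5],"angular":[0,0,0],"hand":1},{"translation":[0,0,-0.5],"angular":[0,0,0],"hand":1},{"translation":[0,0,0],"angular":[0,0,0],"hand":1},{"translation":[0,0,0],"angular":[0,0,0],"hand":1}]'
```

```text
time: 26.85
ee_pos: [0.5915, 0.1173, 0.0152]
eef_rot: [-0.704, -0.067, 0.704, -0.067]
ft_force: [-0.4, 0.2, -0.1]
width: 0.087
```

```bash
python3 -m pendant '[{"translation":[0,0,0],"angular":[0,0,0],"hand":-1},{"translation":[0,0,0],"angular":[0,0,0],"hand":-1},{"translation":[0,0,0],"angular":[0,0,0],"hand":-1},{"translation":[0,0,0],"angular":[0,0,0],"hand":-1},{"translation":[0,0,0],"angular":[0,0,0],"hand":-1},{"translation":[0,0,0],"angular":[0,0,0],"hand":-1},{"translation":[0,0,0],"angular":[0,0,0],"hand":-1},{"translation":[0,0,0],"angular":[0,0,0],"hand":-1}]'
```

```text
time: 27.65
ee_pos: [0.5917, 0.1173, 0.0154]
eef_rot: [0.704, 0.067, -0.704, 0.067]
ft_force: [-1.0, 0.3, -0.6]
width: 0.0412
```

```bash
python3 -m pendant '[{"translation":[0,0,2],"angular":[0,0,0],"hand":-1},{"translation":[0,0,4],"angular":[0,0,0],"hand":-1},{"translation":[0,0,4],"angular":[0,0,0],"hand":-1},{"translation":[-0.7,-2.9,0],"angular":[0,0,0.5],"hand":-1},{"translation":[-0.9,-3.8,0],"angular":[0,0,0.5],"hand":-1},{"translation":[-0.9,-3.8,0],"angular":[0,0,0.5],"hand":-1},{"translation":[-0.9,-3.8,0],"angular":[0,0,0],"hand":-1},{"translation":[-0.9,-3.8,0],"angular":[0,0,0],"hand":-1},{"translation":[-0.9,-3.8,0],"angular":[0,0,0],"hand":-1},{"translation":[-0.9,-3.8,0],"angular":[0,0,0],"hand":-1},{"translation":[-0.9,-3.8,0],"angular":[0,0,0],"hand":-1},{"translation":[-0.9,-3.8,0],"angular":[0,0,0],"hand":-1},{"translation":[-0.9,-3.8,0],"angular":[0,0,0],"hand":-1},{"translation":[-0.9,-3.8,0],"angular":[0,0,0],"hand":-1},{"translation":[0,0,0],"angular":[0,0,0],"hand":-1},{"translation":[0,0,0],"angular":[0,0,0],"hand":-1},{"translation":[0,0,0],"angular":[0,0,0],"hand":-1},{"translation":[0,0,0],"angular":[0,0,0],"hand":-1}]'
python3 - <<'E'
from h import *
w=cam('wrist');print(r.read_state()['joint_positions'])
im=cv2.cvtColor(r.camera('wrist'),cv2.COLOR_RGB2BGR)
over(im,w,{'t2':OBJ['t2']},(0,384,0,512),1.5,'pics/ow12.png')
E
```

```text
time: 29.45
ee_pos: [0.4952, -0.2902, 0.1154]
eef_rot: [0.703, 0.077, -0.703, 0.077]
ft_force: [0.3, -0.2, -0.8]
width: 0.0414
[ 0.9707468   0.36769572 -0.62855686  1.69681058  0.23305796  1.15287933
 -1.0743164 ]
```

View pics/ow12.png

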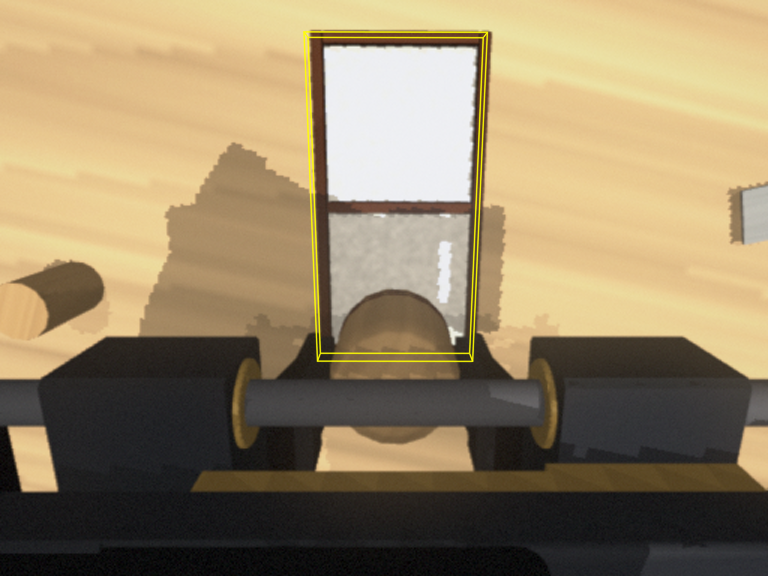

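```bash
python3 -m pendant '[{"translation":[0,-0.2,-3],"angular":[0,0,0],"hand":-1},{"translation":[0,0,-3],"angular":[0,0,0],"hand":-1},{"translation":[0,0,-2.2],"angular":[0,0,0],"hand":-1},{"translation":[0,0,-0.7],"angular":[0,0,0],"hand":-1},{"translation":[0,0,-0.4],"angular":[0,0,0],"hand":-1},{"translation":[0,0,-0.2],"angular":[0,0,0],"hand":-1},{"translation":[0,0,0],"angular":[0,0,0],"hand":-1},{"translation":[0,0,0],"angular":[0,0,0],"hand":-1},{"translation":[0,0,0],"angular":[0,0,0],"hand":-1}]'
```

```text
time: 30.4
ee_pos: [0.495, -0.2939, 0.0211]
eef_rot: [0.703, 0.076, -0.703, 0.076]
ft_force: [0.6, -0.3, -0.9]
width: 0.0415
```

```bash
python3 -m pendant '[{"translation":[0,0.1,-0.15],"angular":[0,0,0],"hand":-1},{"translation":[0,0,0],"angular":[0,0,0],"hand":-1},{"translation":[0,0,0],"angular":[0,0,0],"hand":-1},{"translation":[0,0,0],"angular":[0,0,0],"hand":0.3},{"translation":[0,0,0],"angular":[0,0,0],"hand":0.4},{"translation":[0,0,0],"angular":[0,0,0],"hand":0.4},{"translation":[0,0,0],"angular":[0,0,0],"hand":0.4},{"translation":[0,0,3],"angular":[0,0,0],"hand":0.4},{"translation":[0,0,4],"angular":[0,0,0],"hand":0.4},{"translation":[0,0,4],"angular":[0,0,0],"hand":1},{"translation":[0,0,0],"angular":[0,0,0],"hand":1},{"translation":[0,0,0],"angular":[0,0,0],"hand":1}]'
```

```text
time: 31.6
ee_pos: [0.495, -0.2929, 0.1296]
eef_rot: [0.703, 0.075, -0.703, 0.077]
ft_force: [0.2, 0.2, -0.1]
width: 0.0772
```

```bash
python3 -m pendant '[{"translation":[0.8,2.1,0],"angular":[0,0,-3.2],"hand":1},{"translation":[1.2,3.2,0],"angular":[0,0,-3.2],"hand":1},{"translation":[1.2,3.2,0],"angular":[0,0,-3.2],"hand":1},{"translation":[1.2,3.2,0],"angular":[0,0,-3.2],"hand":1},{"translation":[1.2,3.2,0],"angular":[0,0,-3.2],"hand":1},{"translation":[1.2,3.2,0],"angular":[0,0,-3.2],"hand":1},{"translation":[1.2,3.2,0],"angular":[0,0,-3.2],"hand":1},{"translation":[1.2,3.2,0],"angular":[0,0,-3.3],"hand":1},{"translation":[0.8,2.0,0],"angular":[0,0,-3.3],"hand":1},{"translation":[0.6,1.8,0],"angular":[0,0,-3.3],"hand":1},{"translation":[0,0,0],"angular":[0,0,0],"hand":1},{"translation":[0,0,0],"angular":[0,0,0],"hand":1},{"translation":[0,0,0],"angular":[0,0,0],"hand":1},{"translation":[0,0,0],"angular":[0,0,0],"hand":1}]'
python3 - <<'E'
from h import *
w=cam('wrist')
im=cv2.cvtColor(r.camera('wrist'),cv2.COLOR_RGB2BGR)
over(im,w,{'notch':OBJ['notch']},(0,384,0,512),1.5,'pics/ow13.png')
im=cv2.cvtColor(r.camera('scene'),cv2.COLOR_RGB2BGR)
cv2.imwrite('pics/s13.png',cv2.resize(im[120:260,60:260],None,fx=3,fy=3))
E
```

```text
time: 33.0
ee_pos: [0.6004, -0.0111, 0.1285]
eef_rot: [-0.696, 0.123, 0.697, 0.123]
ft_force: [1.0, -0.5, -0.0]
width: 0.0868
```

View pics/ow13.png

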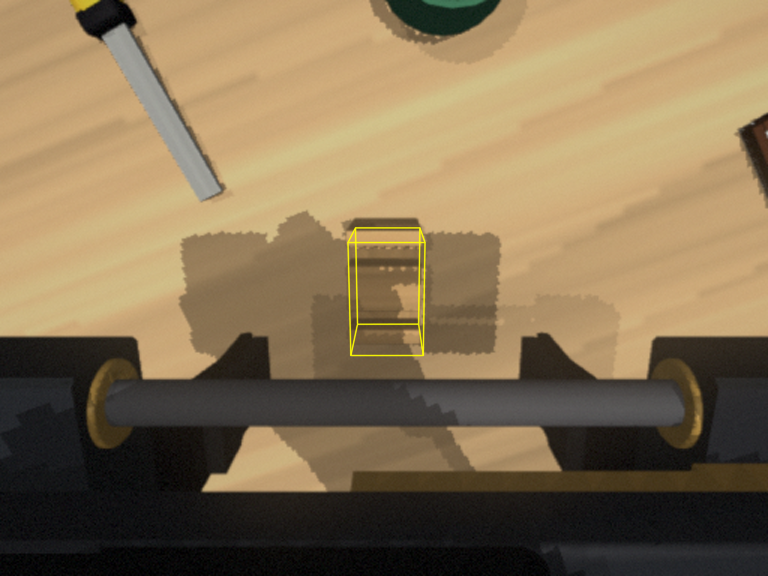

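View pics/s13.png

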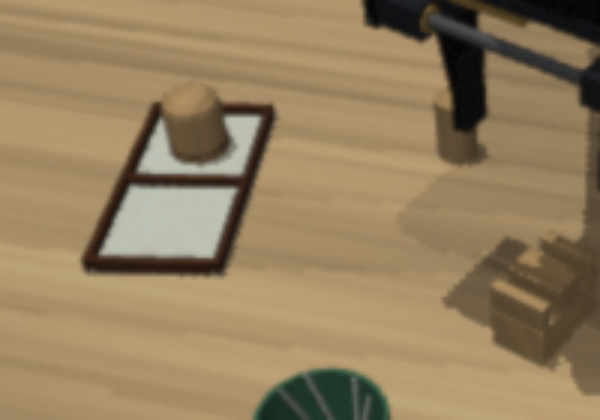

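```bash
python3 -m pendant '[{"translation":[0.1,0.2,-3],"angular":[0,0,0],"hand":1},{"translation":[0,0,-4],"angular":[0,0,0],"hand":1},{"translation":[0,0,-2.5],"angular":[0,0,0],"hand":1},{"translation":[0,0,-1],"angular":[0,0,0],"hand":1},{"translation":[0,0,-0.7],"angular":[0,0,0],"hand":1},{"translation":[0,0,0],"angular":[0,0,0],"hand":1},{"translation":[0,0,0],"angular":[0,0,0],"hand":1},{"translation":[0,0,0],"angular":[0,0,0],"hand":1}]'
```

```text
time: 33.9
ee_pos: [0.6026, -0.0076, 0.0182]
eef_rot: [0.697, -0.122, -0.696, -0.123]
ft_force: [0.9, 0.1, -0.3]
width: 0.0865
```

```bash
python3 -m pendant '[{"translation":[0,0,-0.2],"angular":[0,0,0],"hand":1},{"translation":[0,0,0],"angular":[0,0,0],"hand":1},{"translation":[0,0,0],"angular":[0,0,0],"hand":-1},{"translation":[0,0,0],"angular":[0,0,0],"hand":-1},{"translation":[0,0,0],"angular":[0,0,0],"hand":-1},{"translation":[0,0,0],"angular":[0,0,0],"hand":-1},{"translation":[0,0,0],"angular":[0,0,0],"hand":-1},{"translation":[0,0,0],"angular":[0,0,0],"hand":-1},{"translation":[0,0,0],"angular":[0,0,0],"hand":-1},{"translation":[0,0,0],"angular":[0,0,0],"hand":-1}]'
```

```text
time: 34.9
ee_pos: [0.6017, -0.0076, 0.0149]
eef_rot: [0.696, -0.123, -0.696, -0.122]
ft_force: [0.5, 1.3, -0.2]
width: 0.038
```

```bash
python3 -m pendant '[{"translation":[0,0,2],"angular":[0,0,0],"hand":-1},{"translation":[0,0,4],"angular":[0,0,0],"hand":-1},{"translation":[0,0,4],"angular":[0,0,0],"hand":-1},{"translation":[-0.2,-2,0],"angular":[0,0,3.2],"hand":-1},{"translation":[-0.3,-3,0],"angular":[0,0,3.2],"hand":-1},{"translation":[-0.3,-3,0],"angular":[0,0,3.2],"hand":-1},{"translation":[-0.3,-3,0],"angular":[0,0,3.2],"hand":-1},{"translation":[-0.3,-3,0],"angular":[0,0,3.2],"hand":-1},{"translation":[-0.3,-3,0],"angular":[0,0,3.2],"hand":-1},{"translation":[-0.3,-3,0],"angular":[0,0,3.2],"hand":-1},{"translation":[-0.3,-3,0],"angular":[0,0,3.2],"hand":-1},{"translation":[-0.2,-2.2,0],"angular":[0,0,3.2],"hand":-1},{"translation":[0,-1.4,0],"angular":[0,0,3.6],"hand":-1},{"translation":[0,0,0],"angular":[0,0,0],"hand":-1},{"translation":[0,0,0],"angular":[0,0,0],"hand":-1},{"translation":[0,0,0],"angular":[0,0,0],"hand":-1},{"translation":[0,0,0],"angular":[0,0,0],"hand":-1}]'
python3 - <<'E'
from h import *
w=cam('wrist')
im=cv2.cvtColor(r.camera('wrist'),cv2.COLOR_RGB2BGR)
over(im,w,{'t2':OBJ['t2']},(0,384,0,512),1.5,'pics/ow14.png')
E
```

```text
time: 36.6
ee_pos: [0.577, -0.2723, 0.1149]
eef_rot: [0.703, 0.077, -0.703, 0.077]
ft_force: [-0.1, 0.4, -0.5]
width: 0.0384
```

View pics/ow14.png

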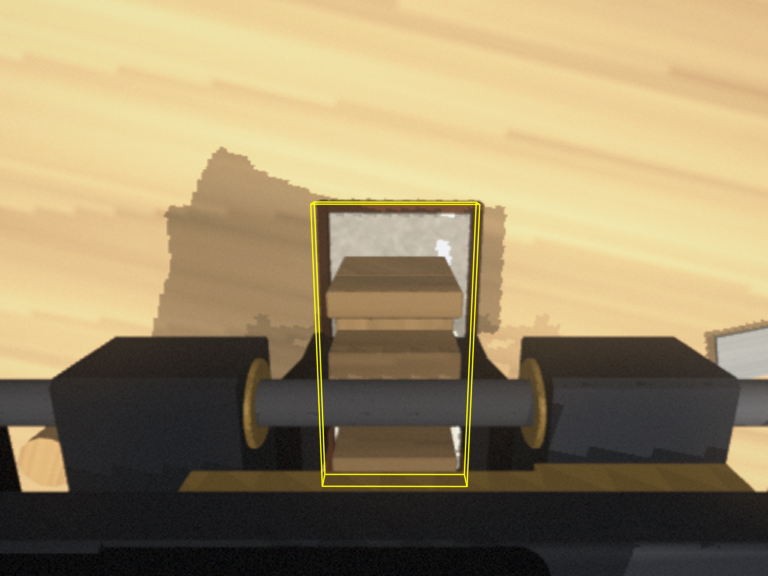

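```bash
python3 -m pendant '[{"translation":[0,-0.3,-3],"angular":[0,0,0],"hand":-1},{"translation":[0,0,-3],"angular":[0,0,0],"hand":-1},{"translation":[0,0,-2.2],"angular":[0,0,0],"hand":-1},{"translation":[0,0,-0.7],"angular":[0,0,0],"hand":-1},{"translation":[0,0,-0.4],"angular":[0,0,0],"hand":-1},{"translation":[0,0,-0.1],"angular":[0,0,0],"hand":-1},{"translation":[0,0,0],"angular":[0,0,0],"hand":-1},{"translation":[0,0,0],"angular":[0,0,0],"hand":-1},{"translation":[0,0,0],"angular":[0,0,0],"hand":-1}]'
```

```text
time: 37.55
ee_pos: [0.5771, -0.2769, 0.0217]
eef_rot: [0.703, 0.076, -0.703, 0.077]
ft_force: [-0.1, 0.8, -1.5]
width: 0.0379
```

```bash
python3 -m pendant '[{"translation":[0,0.1,-0.2],"angular":[0,0,0],"hand":-1},{"translation":[0,0,0],"angular":[0,0,0],"hand":-1},{"translation":[0,0,0],"angular":[0,0,0],"hand":-1}]'
python3 -m pendant '[{"translation":[0,0,0],"angular":[0,0,0],"hand":0.2},{"translation":[0,0,0],"angular":[0,0,0],"hand":0.4},{"translation":[0,0,0],"angular":[0,0,0],"hand":0.4},{"translation":[0,0,0],"angular":[0,0,0],"hand":0.4},{"translation":[0,0,3],"angular":[0,0,0],"hand":0.4},{"translation":[0,0,4],"angular":[0,0,0],"hand":0.4},{"translation":[0,0,5],"angular":[0,0,0],"hand":0.4},{"translation":[0,0,5],"angular":[0,0,0],"hand":1},{"translation":[-2,3,3],"angular":[0,0,0],"hand":1},{"translation":[-3,4,0],"angular":[0,0,0],"hand":1},{"translation":[-3,4,0],"angular":[0,0,0],"hand":1},{"translation":[-3,4,0],"angular":[0,0,0],"hand":1},{"translation":[0,4,0],"angular":[0,0,-3],"hand":1},{"translation":[0,4,0],"angular":[0,0,-3],"hand":1},{"translation":[0,3,0],"angular":[0,0,-3],"hand":1},{"translation":[0,0,0],"angular":[0,0,-3],"hand":1},{"translation":[0,0,0],"angular":[0,0,0],"hand":1},{"translation":[0,0,0],"angular":[0,0,0],"hand":1},{"translation":[0,0,0],"angular":[0,0,0],"hand":1}]'
cat > chk.py <<'E'
from h import *
a=(10.9,12.4)
def at(t,u): x,y,d=OBJ[t]; d=np.radians(d); return x+u*np.cos(d),y+u*np.sin(d)
S={'car':(*at('t3',-.084),10.9),'wheel':(*at('t3',0),0),'sand':(*at('t3',.084),10.9),'knob':(*at('t2',-.042),0),'notch':(*at('t2',.042),12.4)}
for n in('scene','top','wrist'):
    c=cam(n); im=cv2.cvtColor(r.camera(n),cv2.COLOR_RGB2BGR); cv2.imwrite(f'pics/f_{n}.png',im)
    tiles=[]
    for k in S:
        x,y,d=S[k]; p=proj(c,(x,y,.03)); h=26
        if not(0<p[0]<384 and 0<p[1]<512): continue
        r0=int(max(0,p[0]-h));c0=int(max(0,p[1]-h))
        o=im[r0:r0+2*h,c0:c0+2*h]
        o=cv2.resize(o,None,fx=5,fy=5,interpolation=cv2.INTER_CUBIC)
        for A,B in wires(k,x,y,d,.004):
            p,q=proj(c,A),proj(c,B)
            f=lambda p:(int((p[1]+.5-c0)*5),int((p[0]+.5-r0)*5))
            cv2.line(o,f(p),f(q),(0,255,255),1,cv2.LINE_AA)
        tiles.append(cv2.copyMakeBorder(o,0,260-o.shape[0],0,260-o.shape[1],cv2.BORDER_CONSTANT))
    while tiles and len(tiles)<6: tiles.append(np.zeros((260,260,3),np.uint8))
    if tiles: cv2.imwrite(f'pics/ft_{n}.png',np.vstack([np.hstack(tiles[:3]),np.hstack(tiles[3:])]))
print(r.read_state()['time'],r.read_state()['ee_pos'])
E
python3 chk.py
```

```text
time: 37.85
ee_pos: [0.5767, -0.2756, 0.0189]
eef_rot: [0.703, 0.077, -0.703, 0.077]
ft_force: [0.7, 0.8, -0.2]
width: 0.0379
time: 39.75
ee_pos: [0.4666, -0.0164, 0.2188]
eef_rot: [-0.707, -0.003, 0.707, -0.003]
ft_force: [-0.1, -0.3, 0.3]
width: 0.0869
39.9 [ 0.46666089 -0.01615825  0.21878921]
```

View pics/f_scene.png

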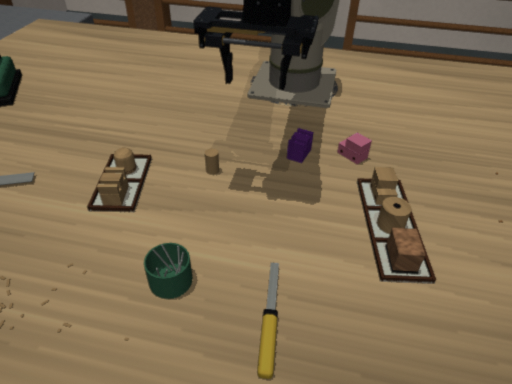

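View pics/f_top.png

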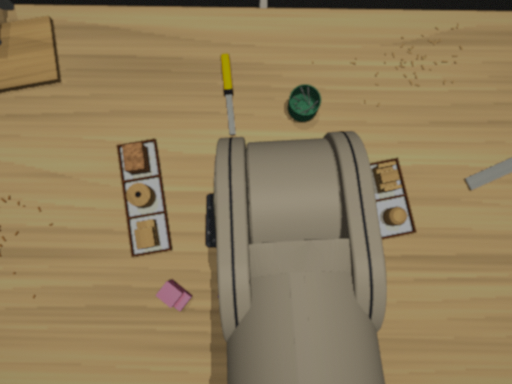

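View pics/ft_scene.png

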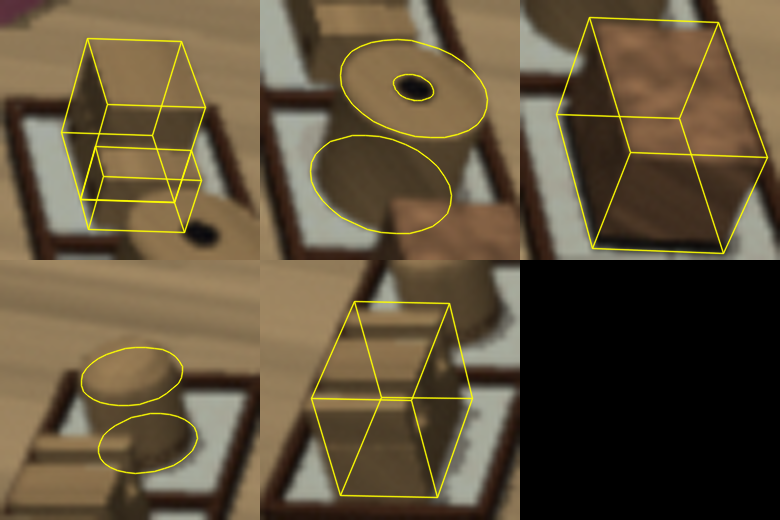

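View pics/ft_top.png

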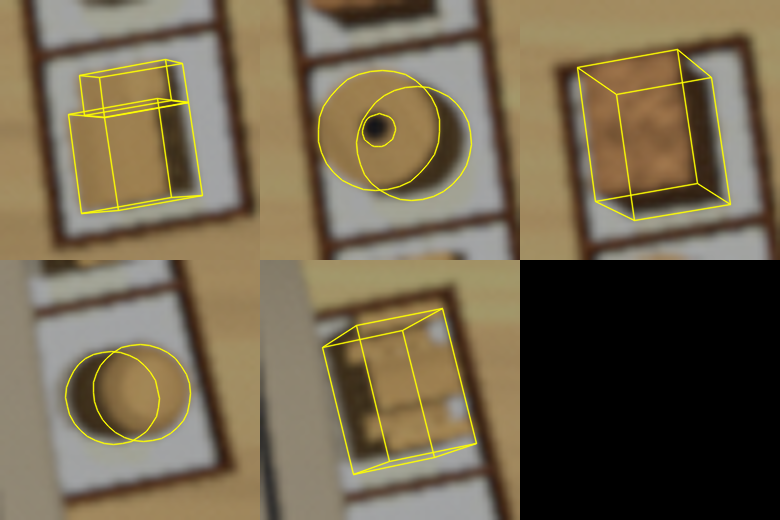

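Run:
```python
from h import *
a=cv2.imread('pics/scene0.png');b=cv2.imread('pics/f_scene.png')
for n,(r0,r1,c0,c1) in dict(thin=(145,180,200,226),tin=(240,300,140,198),chisel=(258,380,255,285)).items():
    A,B=[cv2.cvtColor(i[r0:r1,c0:c1],cv2.COLOR_BGR2GRAY).astype(np.float32) for i in(a,b)]
    print(n,cv2.phaseCorrelate(A,B))
r.close_job()
```

```text
thin ((0.6671389592917514, 0.0898711249102), 0.9564525211544194)
tin ((0.04760217206371209, -0.0018167261449235639), 1.000571957959069)
chisel ((-0.0051062732375068975, 0.46962820290147533), 0.9848215459187826)
the job is handed in; nothing more can be done
```

The job is handed in at about 40 s of robot time. Both kits are made up, one piece per compartment: the car body, thick bar and cork block in `tray_three`, the notched block and domed knob in `tray_two`.

**Last checks:**
- In the scene and top pictures all five pieces stand upright on the tray floor. They match the expected models at floor height to within a few millimetres by eye.
- The gripper is open and clear of everything.
- Between the first and last scene pictures the tin did not shift. The thin bar and chisel shifted by less than 1 pixel, about 1–2 mm at most.

**What failed or disagreed:**
- **Finger length:** the pictures show the fingertips ending about at the TCP, not 25 mm ahead of it as stated. The first three pieces were therefore held near their tops, but they still went in cleanly.
- **Knob:** my first close on it caught the dome (33 mm opening instead of 42 mm). I reopened, went about 22 mm lower, and the second grasp held on the straight part (41 mm).
- **Wrist camera:** it put the car body, cork block, notched block and knob about 3–6 mm further out than my estimates from the top picture. I adjusted for this before grasping.
- **Bore height:** two views put the thick bar's bore at 47 mm rather than the stated 50 mm. This was the only explicit two-view height I measured. For the rest I only overlaid the stated heights on the pictures.
- **Top camera at the end:** the arm covered the middle of the bench, so the thin bar was checked in the scene view only.

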